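Pack out the narrow blank in the two-station marking fixture and hold it against the fence

TASK

The sprung jaw of the marking fixture has to clamp both name-plate blanks at once, but one blank is narrower and needs the blue-tabbed packing piece in front of it: press the red lever pad down until it clicks and stays down by itself with the jaw open, then lower the packing piece upright into the one gap between jaw and blank that is wide enough for it, at about the middle of that blank and right down to the fixture bed. With the packing piece push the blank back until its whole rear edge is flush against the fence, and finish while still gripping the piece and pressing firmly but not hard, with 10 N or so: I will let the jaw in while you hold it there. Leave the wider blank in its place without trying the packing piece on it, and leave the other things on the desk alone.

Things in the scene. Friction and masses are not known exactly. Their poses are not given: they have to be found in the camera images.
- fixture: two-station marking fixture, fixed: aluminium base plate 150 (x) x 210 (y) x 12 mm. Origin: centre of the plate's underside; x axis from the lever (robot's side) to the fence, z up. The blanks lie on the plate's top (the bed, z = 12 mm) in stations at y = +45 and -45 mm; between them a low key 8 mm wide (x 15 to 45 mm, top z = 20 mm). Lever pivot (axis along y) at x = -55, z = 24 mm
- fence (a point): middle of the upper front edge of the fence, the fixed steel bar along the fixture's far side: fixture frame x = +50, y = 0, z = 30 mm. The bar is 200 mm long in y and 14 mm thick
- jaw_face (a point): middle of the upper edge of the jaw's face toward the blanks, top z = 32 mm; fixture frame x about -3 mm when shut, -14 mm with the lever latched (64 mm from the fence). The jaw is a steel bar along y, 196 mm long, 22 mm thick; in its middle (|y| < 12 mm) a fork back to the lever rises to z = 54 mm
- lever (a joint): turn of the lever about its pivot, rad: about -0.05 to 0 at rest (pad up, jaw sprung shut), grows as the pad is pressed down. It takes 10 to 15 N on the pad, clicks over the detent at about 0.37 and then stays at about 0.43 when let go; stop at 0.52. Lifting the pad lets it spring back. Beside the pivot, at fixture x = -70 to -40, y up to +45 mm, its detent arm and pin stand up to z = 61 mm
- lever_pad (a point): middle of the top face of the lever's red plastic pad (32 mm along the lever, 36 mm wide). In the fixture frame it is at about x = -142, z = 74 mm at rest and x = -155, z = 33 mm when latched (y = 0)
- narrow_blank: the narrower aluminium name-plate blank with a dark panel on top, 38 (x) x 70 (y) x 12 mm, loose on the bed in one of the two stations (either one), standing some 5 to 10 mm off the fence and slightly askew. Origin: centre of its underside; x axis toward the fence, z up. The gap before it is about 18 mm with the jaw open (too narrow before)
- wide_blank: the wider blank, 52 (x) x 70 (y) x 12 mm, in the other station, nipped by the jaw; the gap before it is at most 12 mm with the jaw open, too narrow for the packing piece. Origin: centre of its underside
- narrow_back_left (a point): on the rear face (toward the fence) of the narrow blank, half way up, 32 mm to +y of its middle; flush when its x in the fixture frame is 50 mm
- narrow_back_right (a point): the same, 32 mm to -y of its middle
- packer: packing piece standing loose on the desk, 150 g: steel bar 14 thick (x) x 50 long (y), from z = 0 to 26 mm (the lowest 3 mm drawn in by 1.5 mm all round as a lead-in), on it a blue plastic grip tab 12 thick (x) x 26 (y), z = 25 to 59 mm. Origin: centre of its underside, z up; the same turned by half a turn. To be gripped by the tab across its 12 mm thickness
- v_block: grey steel V-block 50 x 44 x 24 mm, bystander; origin at its underside
- caliper: digital caliper lying flat, 68 x 206 x 16 mm, bystander; origin at its underside
- alu_puck: aluminium puck, 36 mm across, 22 mm high, bystander; origin at its underside
There are look-alikes about, which are no part of the job. What is shaped like the packer but green is not meant.

How it is judged:
By the outcome, as a careful person would: the job done as asked, in the order asked, and still so for the second after the job is handed in, while the arm keeps its last pose, push and grip.
It also fails if it takes over 64 s, if anything falls off the work surface, if the arm or the gripper's body presses on something with over 40 N, if the wrist force passes 120 N, or if a joint passes its speed limit or range.

ROBOT

A 6-joint arm with a two-finger parallel gripper is mounted at the origin on a cart in front of the work surface, level with it; the furniture and walls round the work are solid. World frame = base frame: x ahead of the robot, y to its left, z up, the work surface at z = 0. Lengths are in m, angles in rad, forces in N, time in s.
With the tool pointing down it reaches from about 0.325 to 0.85 m from the base axis. Payload 4.4 kg.
Tool frame: the origin (TCP) lies between the finger pads; the fingertips stand 8 mm ahead of it and the grasp point (between the pads) lies 11 mm behind it; y points along the fingers, x is the direction in which the jaws open and shut, and the axes are right-handed (so a half turn about y gives the same grasp; the last joint's range is limited). The gripper opens to 94 mm and grips with 3 to 60 N. Pads are 16 mm wide; open, the fingers measure 119 mm over their backs; the gripper's body (75 mm by 177 mm) begins 78 mm behind the grasp point.
Start: joints at [1.105, 0.207, 1.542, -0, 1.393, -0.15], TCP at [0.178, 0.547, 0.187] pointing down, gripper open.
Joint ranges: [-2.73, 2.73], [-0.86, 2.22], [0.23, 2.46], [-1.11, 4.25], [0.08, 2.63], [-2.82, 2.82]. Speed limits (rad/s): [2.79, 2.79, 3.14, 3.14, 3.14, 3.14].

INTERFACE

Orientations are given as a unit quaternion [x, y, z, w].
In Python, from plant import r gives the robot as it stands.
- The arm moves only by the tool step_arm, never from a script. Its argument "targets" is one flat list of numbers, 7 for each row, row after row: the shift along the tool's x, y, z in m, then the turn, a rotation vector about the tool's x, y, z in rad, then the opening in per cent of the stroke, from 0 (shut) to 100 (fully open). In form: [x, y, z, rx, ry, rz, fingers, x, y, z, rx, ry, rz, fingers, ...]. A call has exactly 5 rows; each row shifts and turns the commanded pose from where the row before left it, along the tool's axes as they then stand; what a row does not reach is not made up. A row lasts 1/10 s, in which the tool goes at most 50 mm and 8.59 degrees, less where a joint would pass 70% of its speed; a pose out of reach is approached as far as the arm can. A call with a gripper value outside its range is refused whole. The fingers move at their own pace and stop on an object; "force" is the grip in N (left out, the last holds). Time passes only in rows, so rows that do not move let the fingers close, or fill a call up. It gives the time, the measured TCP pose, the force and the opening at its end, in the units of the state.
- r.get_obs(): the state, without advancing time (a new reading comes with each control period).
- r.camera(name): name is "scene" or "top"; returns (picture, depth): 420x560x3 uint8, red, green, blue; 420x560 float32, m along the optical axis (not along the pixel's ray), 0 where there is no reading.
- r.camera_info(name): a dict with "camera_matrix" (3x3 intrinsics, pixels), "dist_coeffs" ([k1, k2, p1, p2, k3] as OpenCV has them; the pictures are not rectified), "rvec" (rotation vector, rad) and "tvec" (3), from world to camera coordinates, as OpenCV has them. Camera axes: x right, y down, z forward; pixel columns grow to the right and rows downward; lengths in m; the calibration is good to about 2 mm. A picture is of the moment at which its call begins. camera_info takes no time and is no camera call.
- r.finish_job(): hands the job in, once; it reports no verdict.
Trained networks look in the newest picture that a camera, given by its name, has taken for a name from the list of things; names that differ only in an ending like _2 or _b are one class to them, and where a whole thing is asked for, a point or a joint stands for the part that bears it (a point fixed in the world has none). Each returns a list of dicts, best first, with "score" (0 to 1); they miss things now and then, are a little off and sometimes report something else, mostly with a low value. They report only what shows in the picture. A call takes as long as a camera call. They do not tell look-alikes from the thing itself.
- r.masks_of(camera, name): "pixels" (420x560 bool, what is visible of it) and "uv" ([column, row] in pixels, amid what is visible of it).
The state is a dict: "time": time; "joint_pos": joint angles; "qd": joint speeds; "joint_torque": joint torques, N m; "tool_pos": TCP position; "tcp_rot": TCP orientation; "force": force on the tool from outside, world axes, zero at the start; "torque": the same for the moment, N m; "finger_gap": finger opening in m.
Only numpy, scipy, OpenCV 4.12 (cv2) and the standard library are available. Lean on these libraries where they do the work, as an engineer would, in place of code of your own. Each camera call takes 0.05 s, during which the arm holds its last target.

## Working session

There is one attempt and no reset: what is moved stays moved. The work goes in short steps, Python scripts to look and compute and a tool call to move; the robot and the scene stay as the last step left them, time stands still between calls to the robot, and variables do not carry over. Pictures are saved under pics/ and viewed, and the job is handed in when it is done.

Besides the shell and the picture viewer there is one more tool, called after "Request:" by a JSON object that holds its "api" and its "payload", one argument or row to a line. step_arm: Moves the arm, as the interface text tells. Its arguments: {"type":"object","properties":{"targets":{"type":"array"},"force":{"type":"number"}},"required":["targets"]}

```bash
ls; mkdir -p pics; python3 - <<'E'
from plant import r
import cv2
o=r.get_obs(); print({k:(v if isinstance(v,(int,float)) else [round(float(x),4) for x in v]) for k,v in o.items()})
for c in ("scene","top"):
    p,d=r.camera(c); cv2.imwrite(f"pics/{c}0.png",p[:,:,::-1])
    import numpy as np; np.save(f"pics/{c}0_d.npy",d); np.save(f"pics/{c}0_p.npy",p)
    print(c,r.camera_info(c))
E
```

```text
pics
{'time': 0.0, 'joint_pos': [1.1055, 0.2074, 1.5429, -0.0, 1.3935, -0.1505], 'qd': [-0.0014, 0.0013, -0.0008, 0.0016, 0.0011, 0.0008], 'joint_torque': [-0.0002, -37.0878, -28.1416, 0.0697, 0.0364, -0.0002], 'tool_pos': [0.1777, 0.546, 0.1857], 'tcp_rot': [0.5725, 0.4148, -0.4161, -0.5718], 'force': [0.0567, 0.1811, -0.4], 'torque': [-0.0265, -0.0445, -0.0062], 'finger_gap': 0.09422960183941667}
scene {'camera_matrix': array([[536.47557871,   0.        , 273.22740284],
       [  0.        , 536.47557871, 212.71113122],
       [  0.        ,   0.        ,   1.        ]]), 'dist_coeffs': array([-0.01533716,  0.        ,  0.        ,  0.        ,  0.        ]), 'rvec': array([ 1.90803032, -0.84701415,  0.48880296]), 'tvec': array([-0.36123862,  0.2781724 ,  1.14664905])}
top {'camera_matrix': array([[419.45329159,   0.        , 280.50729696],
       [  0.        , 419.45329159, 206.48708778],
       [  0.        ,   0.        ,   1.        ]]), 'dist_coeffs': array([-0.05831296,  0.        ,  0.        ,  0.        ,  0.        ]), 'rvec': array([ 2.16163295, -2.18287179,  0.08141986]), 'tvec': array([0.00529026, 0.54463301, 0.93340038])}
```

View pics/scene0.png

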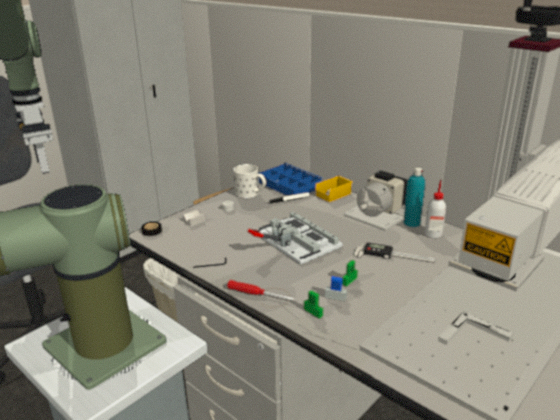

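View pics/top0.png

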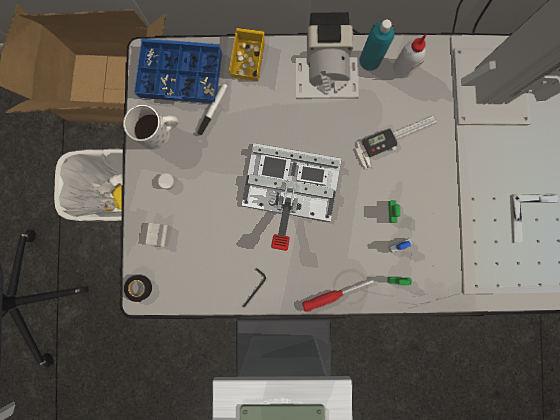

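```bash
cat > h.py <<'E'
import numpy as np,cv2
from scipy.spatial.transform import Rotation as R
from plant import r
def P(cam):
    i=r.camera_info(cam); K=np.array(i["camera_matrix"]);D=np.array(i["dist_coeffs"]);Rm=cv2.Rodrigues(np.array(i["rvec"]))[0];t=np.array(i["tvec"]);return K,D,Rm,t
def cloud(cam,d):
    K,D,Rm,t=P(cam)
    v,u=np.mgrid[0:d.shape[0],0:d.shape[1]]
    n=cv2.undistortPoints(np.stack([u.ravel(),v.ravel()],1).astype(float)[:,None],K,D)[:,0]
    c=np.c_[n,np.ones(len(n))]*d.ravel()[:,None]
    w=(c-t)@Rm
    w[d.ravel()==0]=np.nan
    return w.reshape(*d.shape,3)
def proj(cam,pts):
    i=r.camera_info(cam); return cv2.projectPoints(np.array(pts,float).reshape(-1,3),np.array(i["rvec"]),np.array(i["tvec"]),np.array(i["camera_matrix"]),np.array(i["dist_coeffs"]))[0][:,0]
def onplane(cam,uv,z):
    K,D,Rm,t=P(cam); n=cv2.undistortPoints(np.array(uv,float).reshape(-1,1,2),K,D)[:,0]
    d=np.c_[n,np.ones(len(n))]@Rm; c=-Rm.T@t
    return c+d*((z-c[2])/d[:,2])[:,None]
def shot(cam,tag):
    p,d=r.camera(cam); cv2.imwrite(f"pics/{cam}{tag}.png",p[:,:,::-1]); np.save(f"pics/{cam}{tag}_d.npy",d); np.save(f"pics/{cam}{tag}_p.npy",p); return p,d
E
python3 - <<'E'
from h import *
for cam in("scene","top"):
    d=np.load(f"pics/{cam}0_d.npy"); w=cloud(cam,d)
    K,D,Rm,t=P(cam); print(cam,"cam at",-Rm.T@t)
    for n in ["fixture","lever_pad","jaw_face","narrow_blank","wide_blank","packer","v_block","caliper","alu_puck"]:
        for m in r.masks_of(cam,n)[:3]:
            px=m["pixels"]; q=w[px]; q=q[~np.isnan(q[:,0])]
            print(n,round(m["score"],2),np.round(m["uv"]),px.sum(),np.round(np.median(q,0),3) if len(q) else None,np.round(np.percentile(q,[2,98],axis=0),3).tolist() if len(q) else None)
E
```

```text
scene cam at [-0.39650539 -0.87917595  0.76974697]
fixture 0.82 [294. 241.] 2033 [ 0.565 -0.049  0.021] [[0.458, -0.138, 0.002], [0.668, 0.072, 0.078]]
lever_pad 0.78 [264. 236.] 253 [ 0.505 -0.009  0.053] [[0.446, -0.022, -0.002], [0.594, 0.106, 0.083]]
lever_pad 0.68 [337. 293.] 376 [ 0.449 -0.276  0.024] [[0.439, -0.297, -0.0], [0.463, -0.253, 0.059]]
jaw_face 0.55 [299. 237.] 434 [ 0.576 -0.047  0.03 ] [[0.553, -0.122, 0.015], [0.611, 0.065, 0.053]]
jaw_face 0.34 [261. 237.] 217 [ 0.493 -0.013  0.056] [[0.446, -0.023, -0.002], [0.567, 0.109, 0.084]]
narrow_blank 0.63 [318. 237.] 171 [ 0.618 -0.089  0.023] [[0.597, -0.114, 0.013], [0.634, -0.052, 0.026]]
narrow_blank 0.4 [194. 220.] 251 [0.477 0.268 0.016] [[0.454, 0.257, -0.001], [0.506, 0.306, 0.024]]
wide_blank 0.45 [299. 226.] 155 [0.64  0.007 0.023] [[0.596, -0.025, 0.017], [0.661, 0.042, 0.039]]
packer 0.93 [309. 306.] 343 [ 0.368 -0.275  0.024] [[0.364, -0.296, 0.001], [0.378, -0.249, 0.058]]
packer 0.8 [336. 291.] 332 [ 0.449 -0.277  0.023] [[0.439, -0.298, 0.001], [0.461, -0.254, 0.058]]
packer 0.69 [349. 273.] 258 [ 0.52
[... 1004 characters left out ...]
069, 0.054]]
wide_blank 0.73 [270. 167.] 671 [0.636 0.014 0.024] [[0.61, -0.018, 0.021], [0.664, 0.049, 0.028]]
packer 0.68 [397. 213.] 165 [ 0.529 -0.253  0.032] [[0.509, -0.261, 0.014], [0.552, -0.25, 0.061]]
packer 0.61 [398. 246.] 154 [ 0.454 -0.262  0.038] [[0.441, -0.288, 0.011], [0.465, -0.248, 0.061]]
packer 0.61 [281. 230.] 565 [ 0.492 -0.005  0.06 ] [[0.451, -0.022, 0.031], [0.57, 0.018, 0.085]]
v_block 0.6 [157. 236.] 474 [0.482 0.286 0.02 ] [[0.459, 0.261, 0.004], [0.508, 0.307, 0.027]]
caliper 0.93 [382. 138.] 1260 [ 0.701 -0.242  0.008] [[0.65, -0.358, -0.002], [0.751, -0.184, 0.018]]
alu_puck 0.79 [168. 179.] 201 [0.607 0.263 0.022] [[0.59, 0.249, 0.004], [0.623, 0.28, 0.026]]
```

The scene view shows the fixture around (300,238), the red pad at (257,233) and the blue packer at (336,290). The top view shows the fixture at (293,185), the pad at (281,242) and the blue packer at (400,246) between two green look-alikes. The narrow blank is the right one at (313,174). I'll zoom in next.

```bash
python3 - <<'E'
from h import *
p=np.load("pics/top0_p.npy")[:,:,::-1]
cv2.imwrite("pics/z1.png",cv2.resize(p[135:260,230:350],None,fx=5.5,fy=4.7,interpolation=cv2.INTER_CUBIC) if 0 else cv2.resize(p[135:255,230:360],None,fx=5,fy=5,interpolation=cv2.INTER_CUBIC))
cv2.imwrite("pics/z2.png",cv2.resize(p[195:295,350:450],None,fx=6,fy=6,interpolation=cv2.INTER_CUBIC))
p=np.load("pics/scene0_p.npy")[:,:,::-1]
cv2.imwrite("pics/z3.png",cv2.resize(p[200:320,240:380],None,fx=5,fy=5,interpolation=cv2.INTER_CUBIC))
E
```

```text
(no output)
```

View pics/z1.png

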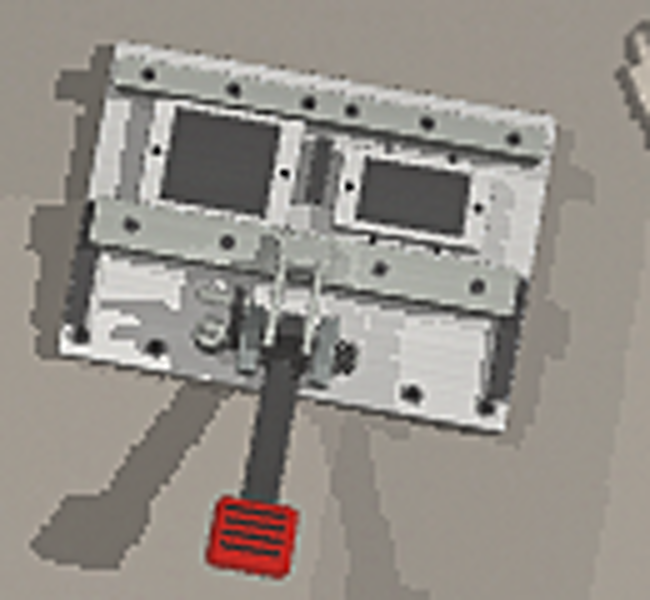

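View pics/z2.png

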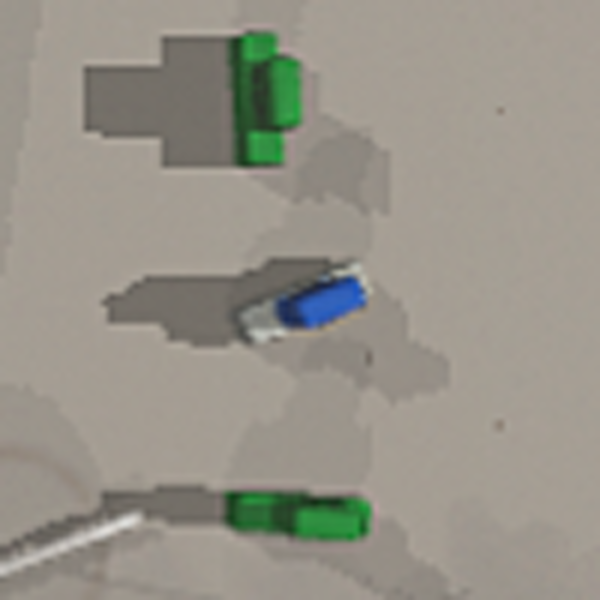

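View pics/z3.png

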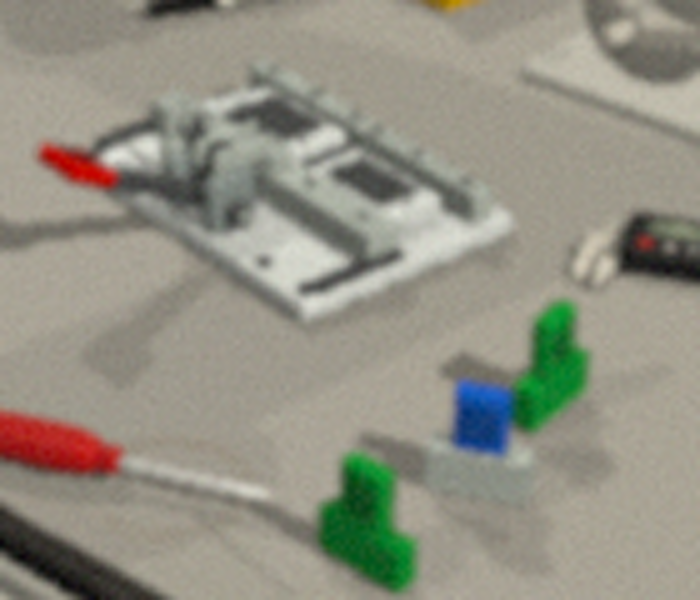

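```bash
cat >> h.py <<'E'
def fitfix(uv,mod,cam="top",x0=(0.58,-0.03,-0.17)):
    from scipy.optimize import least_squares
    uv=np.array(uv,float);mod=np.array(mod,float)
    f=lambda x:(proj(cam,T(x,mod))-uv).ravel()
    s=least_squares(f,x0,loss="soft_l1"); return s.x,f(s.x).reshape(-1,2)
def T(x,m):
    c,s=np.cos(x[2]),np.sin(x[2]); m=np.asarray(m,float)
    return np.c_[x[0]+c*m[:,0]-s*m[:,1],x[1]+s*m[:,0]+c*m[:,1],m[:,2]]
E
python3 - <<'E'
from h import *
z=lambda a:(np.array(a,float)-2)/5+[230,135]
mod=[[-.075,.105,.012],[-.075,-.105,.012],[.075,-.105,.012],[.075,.105,.012]]
x,e=fitfix(z([[60,352],[502,432],[553,118],[115,42]]),mod); print(x,e)
d=np.load("pics/top0_d.npy"); w=cloud("top",d)
# overlay
p=np.load("pics/top0_p.npy")[:,:,::-1]
S=8; u0,v0=232,140
im=cv2.resize(p[v0:v0+75,u0:u0+98],None,fx=S,fy=S,interpolation=cv2.INTER_CUBIC)
def box(x0,x1,y0,y1,zz,col):
    q=proj("top",T(x,[[x0,y0,zz],[x1,y0,zz],[x1,y1,zz],[x0,y1,zz]])); q=((q-[u0,v0])*S+S/2-.5).astype(int)
    cv2.polylines(im,[q],True,col,1)
box(-.075,.075,-.105,.105,.012,(0,0,255))
box(.050,.064,-.1,.1,.030,(0,255,0))
box(-.025,-.003,-.098,.098,.032,(255,0,0))
box(.015,.045,-.004,.004,.020,(0,255,255))
cv2.imwrite("pics/ov1.png",im)
# depth in fixture frame
def infix(w):
    c,s=np.cos(x[2]),np.sin(x[2]); dd=w[...,:2]-x[:2]; return np.stack([c*dd[...,0]+s*dd[...,1],-s*dd[...,0]+c*dd[...,1],w[...,2]],-1)
f=infix(w)
for nm,(a,b,cc,dd) in {"fence":(.052,.062,-.09,.09),"jaw":(-.022,-.006,-.09,-.03),"bedR":(-.06,-.04,-.09,-.06),"bed":(-.06,-.04,.06,.09),"desk":(-.2,-.1,-.09,-.05)}.items():
    m=(f[...,0]>a)&(f[...,0]<b)&(f[...,1]>cc)&(f[...,1]<dd); print(nm,m.sum(),np.nanmedian(f[m][:,2]),np.nanpercentile(f[m][:,2],[10,90]))
# pad: red
hsv=cv2.cvtColor(p,cv2.COLOR_BGR2HSV); red=((hsv[...,0]<8)|(hsv[...,0]>172))&(hsv[...,1]>150)&(hsv[...,2]>80)
red[:225]=0;red[260:]=0;red[:,:265]=0;red[:,300:]=0
print("pad",red.sum(),np.nanmedian(f[red],0),np.nanpercentile(f[red],[3,97],axis=0),np.nanmedian(w[red],0))
E
```

```text
[ 0.6035133  -0.02480385 -0.18524486] [[-0.93916606  0.38916631]
 [ 0.32183853  0.21696402]
 [ 0.69351312 -0.28008268]
 [-0.19671763 -0.36152148]]
fence 347 0.030244099565857323 [0.02834546 0.03237164]
jaw 183 0.031425188086665064 [0.02934319 0.03376217]
bedR 114 0.012365515683531916 [0.00976216 0.01415342]
bed 114 0.012621467523623251 [0.0099747  0.01476521]
desk 743 1.8997410241006873e-05 [-0.00220119  0.00215359]
pad 173 [-0.14359736 -0.00020057  0.07976545] [[-0.15553112 -0.01672972  0.07167705]
 [-0.12752521  0.01659256  0.08567776]] [0.46186097 0.00114749 0.07976545]
```

View pics/ov1.png

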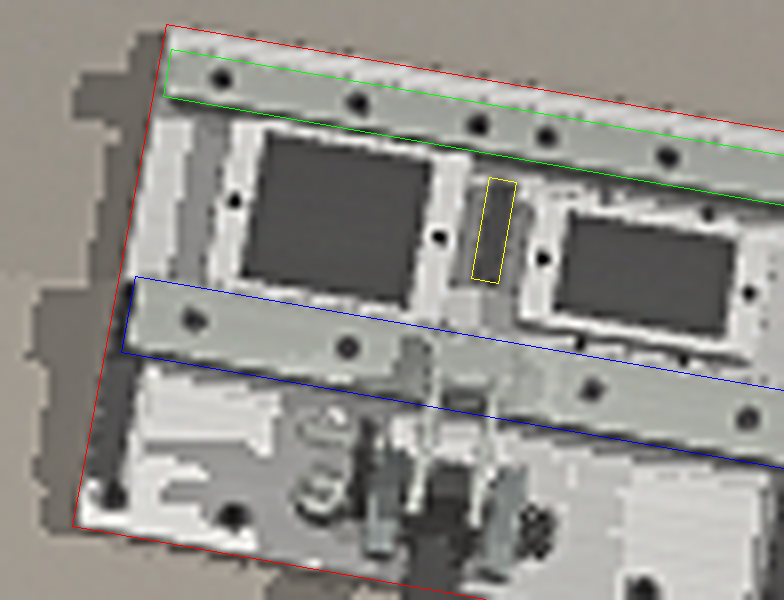

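The overlay matches the plate, fence, jaw and key. The fixture sits at (0.6035, -0.0248) with yaw -0.185. Next I'll measure the packer and the tool axes.

```bash
cat > pk.py <<'E'
from h import *
FX=np.array([0.6035,-0.0248,-0.185])
def infix(w,x=FX):
    w=np.asarray(w); c,s=np.cos(x[2]),np.sin(x[2]); dd=w[...,:2]-x[:2]; return np.stack([c*dd[...,0]+s*dd[...,1],-s*dd[...,0]+c*dd[...,1],w[...,2]],-1)
def blue(p):
    hsv=cv2.cvtColor(np.ascontiguousarray(p),cv2.COLOR_RGB2HSV); return (hsv[...,0]>105)&(hsv[...,0]<130)&(hsv[...,1]>120)&(hsv[...,2]>60)
def packfit(cam,p,d,x0,win):
    """fit yaw/xy by rendering silhouette of the blue tab vs mask, return x,y,yaw"""
    from scipy.optimize import minimize
    m=blue(p).astype(np.uint8); k=np.zeros_like(m); k[win[1]:win[3],win[0]:win[2]]=1; m=m*k
    return m
E
python3 - <<'E'
from pk import *
o=r.get_obs(); M=R.from_quat(o["tcp_rot"]).as_matrix(); print(np.round(M,3))
for cam in("top","scene"):
    p=np.load(f"pics/{cam}0_p.npy"); d=np.load(f"pics/{cam}0_d.npy"); w=cloud(cam,d)
    m=blue(p); win=(375,225,430,265) if cam=="top" else (320,270,355,310)
    k=np.zeros_like(m); k[win[1]:win[3],win[0]:win[2]]=1; m&=k
    print(cam,m.sum(),np.round(np.nanpercentile(w[m],[2,50,98],axis=0),4).tolist())
    t=m&(w[...,2]>.052); q=w[t]; c=q.mean(0); C=np.cov((q-c)[:,:2].T); ev,V=np.linalg.eigh(C); print(" top",t.sum(),c,np.sqrt(ev),np.degrees(np.arctan2(-V[0,1],V[1,1])))
    # whole packer: silhouettes above 5mm near
    near=(np.hypot(w[...,0]-.452,w[...,1]+.27)<.04)&(w[...,2]>.006); q=w[near]; c=q.mean(0); C=np.cov((q-c)[:,:2].T); ev,V=np.linalg.eigh(C); print(" all",near.sum(),c,np.sqrt(ev),np.degrees(np.arctan2(-V[0,1],V[1,1])))
    # blue contour min area rect reprojected at z=.059
    cs,_=cv2.findContours(m.astype(np.uint8),cv2.RETR_EXTERNAL,cv2.CHAIN_APPROX_NONE); cc=max(cs,key=len); 
    if cam=="top":
        rect=cv2.minAreaRect(cc); b=cv2.boxPoints(rect); print(" rect",rect,onplane("top",b,.059))
E
```

```text
[[ 0.31   0.    -0.951]
 [ 0.951 -0.     0.31 ]
 [ 0.    -1.    -0.   ]]
top 73 [[0.4479, -0.2817, 0.0439], [0.4544, -0.2685, 0.0578], [0.4609, -0.2576, 0.0614]]
 top 62 [ 0.45444813 -0.26985895  0.05824649] [0.00319229 0.00742455] 19.656937559082905
 all 177 [ 0.45387391 -0.26559157  0.03914435] [0.00406915 0.01315462] 25.843045773616264
 rect ((403.10003662109375, 245.2000274658203), (5.81377649307251, 13.416407585144043), 63.43495178222656) [[ 0.4533378  -0.25123462  0.059     ]
 [ 0.46608036 -0.27802713  0.059     ]
 [ 0.45468005 -0.28338443  0.059     ]
 [ 0.44196727 -0.25660319  0.059     ]]
scene 127 [[0.4439, -0.2876, 0.0292], [0.4494, -0.2763, 0.0453], [0.458, -0.2646, 0.0595]]
 top 39 [ 0.45104222 -0.27527071  0.05701938] [0.0034675  0.00679959] 21.672192922154025
 all 341 [ 0.44964135 -0.27655688  0.02967268] [0.00339442 0.01267183] 22.58773048940495
```

```bash
cat >> pk.py <<'E'
def bx(hx,hy,z0,z1): return np.array([[a*hx,b*hy,c] for a in(-1,1) for b in(-1,1) for c in(z0,z1)])
TAB=bx(.006,.013,.025,.059); BAR=bx(.007,.025,0.0,.026)
def sil(cam,x,mods,win,S=6,dz=0):
    u0,v0,u1,v1=win; im=np.zeros(((v1-v0)*S,(u1-u0)*S),np.uint8)
    for m in mods:
        m=m+[0,0,dz]; q=proj(cam,T(x,m)); q=((q-[u0,v0]+.5)*S-.5)
        cv2.fillConvexPoly(im,cv2.convexHull(np.round(q*16).astype(np.int32)),255,shift=4)
    return cv2.resize(im,(u1-u0,v1-v0),interpolation=cv2.INTER_AREA)/255.
def fitpack(obs,x0,dz=0):
    """obs: list of (cam,softmask window,win,mods)"""
    from scipy.optimize import minimize
    f=lambda x:sum(((sil(c,x,mods,win,dz=dz)-m)**2).sum() for c,m,win,mods in obs)
    best=None
    for a in(-.15,0,.15):
        s=minimize(f,np.array(x0)+[0,0,a],method="Nelder-Mead",options=dict(initial_simplex=np.array(x0)+[0,0,a]+np.array([[0,0,0],[.006,0,0],[0,.006,0],[0,0,.2]]),xatol=1e-5,fatol=1e-3))
        if best is None or s.fun<best.fun: best=s
    return best.x,best.fun
E
python3 - <<'E'
from pk import *
obs=[]
for cam,win in (("top",(375,225,430,265)),("scene",(315,265,360,312))):
    p=np.load(f"pics/{cam}0_p.npy"); d=np.load(f"pics/{cam}0_d.npy"); w=cloud(cam,d)
    sl=(slice(win[1],win[3]),slice(win[0],win[2]))
    b=blue(p)[sl].astype(float)
    a=((np.hypot(w[...,0]-.452,w[...,1]+.27)<.04)&(w[...,2]>.005))[sl].astype(float)
    o1=(cam,b,win,[TAB]); 
    o2=(cam,a,win,[TAB,BAR])
    print(cam,"tab",fitpack([o1],(.452,-.27,.42)),"whole",fitpack([o2],(.452,-.27,.42)))
    obs+= [o1]+([o2] if cam=="top" else [])
print(fitpack(obs,(.452,-.27,.42)))
E
```

```text
top tab (array([ 0.45444771, -0.27246988,  0.20251117]), np.float64(21.14339100346021)) whole (array([ 0.45382538, -0.27082595,  0.36522844]), np.float64(15.002045367166474))
scene tab (array([ 0.4549127 , -0.27209997,  0.63113146]), np.float64(36.08253748558247)) whole (array([ 0.45567727, -0.27232734,  0.54163191]), np.float64(51.86954248366013))Traceback (most recent call last):
  File "<stdin>", line 12, in <module>
  File "pk.py", line 26, in fitpack
    s=minimize(f,np.array(x0)+[0,0,a],method="Nelder-Mead",options=dict(initial_simplex=np.array(x0)+[0,0,a]+np.array([[0,0,0],[.006,0,0],[0,.006,0],[0,0,.2]]),xatol=1e-5,fatol=1e-3))
    res = _minimize_neldermead(fun, x0, args, callback, bounds=bounds,
                               **options)
    fxr = func(xr)
    fx = function(np.copy(x), *(wrapper_args + args))
  File "pk.py", line 23, in <lambda>
    f=lambda x:sum(((sil(c,x,mods,win,dz=dz)-m)**2).sum() for c,m,win,mods in obs)
               ~~~^^^^^^^^^^^^^^^^^^^^^^^^^^^^^^^^^^^^^^^^^^^^^^^^^^^^^^^^^^^^^^^^
  File "pk.py", line 23, in <genexpr>
    f=lambda x:sum(((sil(c,x,mods,win,dz=dz)-m)**2).sum() for c,m,win,mods in obs)
                     ~~~^^^^^^^^^^^^^^^^^^^^
  File "pk.py", line 17, in sil
    m=m+[0,0,dz]; q=proj(cam,T(x,m)); q=((q-[u0,v0]+.5)*S-.5)
                    ~~~~^^^^^^^^^^^^
  File "h.py", line 15, in proj
    i=r.camera_info(cam); return cv2.projectPoints(np.array(pts,float).reshape(-1,3),np.array(i["rvec"]),np.array(i["tvec"]),np.array(i["camera_matrix"]),np.array(i["dist_coeffs"]))[0][:,0]
ValueError: time passes only in moves, steps and waits
```

```bash
python3 - <<'E'
from plant import r
import pickle
pickle.dump({c:r.camera_info(c) for c in("scene","top")},open("ci.pkl","wb")); print(r.get_obs()["time"])
E
python3 - <<'E'
s=open("h.py").read()
s=s.replace("from plant import r\n","from plant import r\nimport pickle\nCI=pickle.load(open('ci.pkl','rb'))\n").replace("r.camera_info(cam)","CI[cam]")
open("h.py","w").write(s)
E
python3 - <<'E'
from pk import *
obs=[]
for cam,win in (("top",(375,225,430,265)),("scene",(315,265,360,312))):
    p=np.load(f"pics/{cam}0_p.npy"); d=np.load(f"pics/{cam}0_d.npy"); w=cloud(cam,d)
    sl=(slice(win[1],win[3]),slice(win[0],win[2]))
    b=blue(p)[sl].astype(float)
    a=((np.hypot(w[...,0]-.452,w[...,1]+.27)<.04)&(w[...,2]>.005))[sl].astype(float)
    obs+=[(cam,b,win,[TAB]),(cam,a,win,[TAB,BAR])]
    im=cv2.resize(p[sl][:,:,::-1],None,fx=12,fy=12,interpolation=cv2.INTER_NEAREST)
    cv2.imwrite(f"pics/pk_{cam}.png",im)
print(fitpack(obs,(.452,-.27,.42)),fitpack(obs[:2],(.452,-.27,.42)),fitpack([obs[0],obs[2]],(.452,-.27,.42)))
x,_=fitpack(obs,(.452,-.27,.42))
for cam,win in (("top",(375,225,430,265)),("scene",(315,265,360,312))):
    im=cv2.imread(f"pics/pk_{cam}.png")
    for m,c in((TAB,(0,255,255)),(BAR,(0,0,255))):
        q=((proj(cam,T(x,m))-win[:2]+.5)*12).astype(int); cv2.polylines(im,[cv2.convexHull(q)],True,c,1)
    cv2.imwrite(f"pics/pk_{cam}.png",im)
E
```

```text
1.0
(array([ 0.45468462, -0.27255588,  0.38169511]), np.float64(145.09348712033832)) (array([ 0.45406764, -0.27130127,  0.35513038]), np.float64(41.40572087658593)) (array([ 0.45444008, -0.27247507,  0.20018985]), np.float64(70.46523644752018))
```

View pics/pk_top.png

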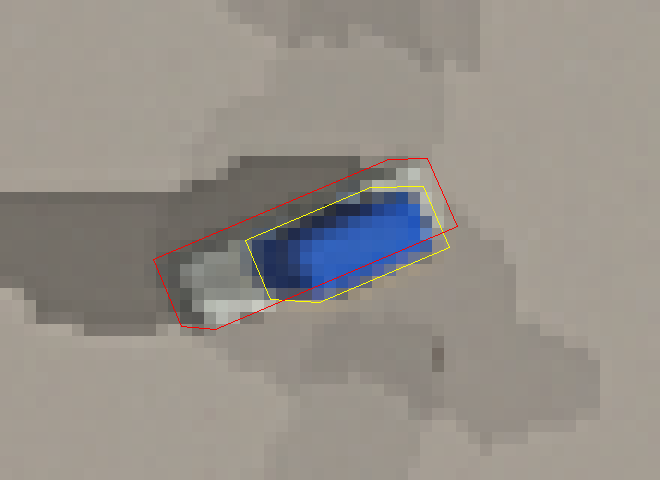

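View pics/pk_scene.png

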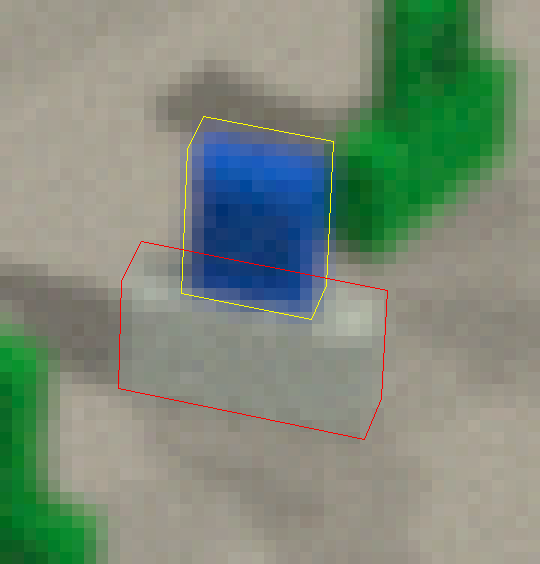

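The overlays fit to about a pixel. The packer is at about (0.454, -0.271) with yaw 0.39. Next, plan the approach to the pad.

```bash
cat > plan.py <<'E'
from h import *
def plan(pos,az,n,start=None,grip=0,nd=3):
    """rows from present pose to world TCP pos, tool-x azimuth az (rad), tool y down; z-ramps linear"""
    o=r.get_obs(); M=R.from_quat(o["tcp_rot"]).as_matrix(); p=np.array(o["tool_pos"])
    a0=np.arctan2(M[1,0],M[0,0]); da=(az-a0+np.pi)%(2*np.pi)-np.pi
    print("t",round(o["time"],2),"p",np.round(p,4),"az",round(a0,4),"tilt",np.round(M[:,1],4),"F",np.round(o["force"],1),"gap",round(o["finger_gap"],4),"d",np.round(np.array(pos)-p,4),"da",round(da,4))
    out=[];e=np.zeros(3)
    step=(np.array(pos)-p)/n; ra=0;a=a0
    for i in range(n):
        tx=np.array([np.cos(a),np.sin(a),0]);tz=np.array([np.sin(a),-np.cos(a),0])
        want=step+e; v=np.round([want@tx,-want[2],want@tz],nd)
        e=want-(v[0]*tx+v[2]*tz-np.array([0,0,v[1]]))
        t=round(da*(i+1)/n-ra,3); ra+=t; a+=t
        out.append([*v.tolist(),0,round(-t,3),0,grip])
    for k in range(0,n,5): print(sum(out[k:k+5],[]))
E
python3 - <<'E'
from plan import *
from pk import FX
t=T(FX,[[-.146,0,.118]])[0]; print(t)
M=R.from_quat(r.get_obs()["tcp_rot"]).as_matrix(); print(np.round(M[:,2],3))
plan([t[0],t[1],.14],FX[2],15)
E
```

```text
[0.45999131 0.00205619 0.118     ]
[-0.951  0.31  -0.   ]
t 1.0 p [0.178  0.5467 0.1869] az 1.256 tilt [ 0. -0. -1.] F [ 0.2 -0.3  0.4] gap 0.0937 d [ 0.2819 -0.5447 -0.0469] da -1.441
[-0.029, 0.003, 0.029, 0, np.float64(0.096), 0, 0, -0.025, 0.003, 0.032, 0, np.float64(0.096), 0, 0, -0.023, 0.003, 0.034, 0, np.float64(0.096), 0, 0, -0.019, 0.003, 0.036, 0, np.float64(0.096), 0, 0, -0.016, 0.004, 0.038, 0, np.float64(0.096), 0, 0]
[-0.012, 0.003, 0.039, 0, np.float64(0.096), 0, 0, -0.008, 0.003, 0.04, 0, np.float64(0.096), 0, 0, -0.005, 0.003, 0.041, 0, np.float64(0.097), 0, 0, -0.0, 0.003, 0.041, 0, np.float64(0.096), 0, 0, 0.003, 0.003, 0.04, 0, np.float64(0.096), 0, 0]
[0.008, 0.003, 0.04, 0, np.float64(0.096), 0, 0, 0.011, 0.003, 0.04, 0, np.float64(0.096), 0, 0, 0.015, 0.004, 0.038, 0, np.float64(0.096), 0, 0, 0.019, 0.003, 0.036, 0, np.float64(0.096), 0, 0, 0.022, 0.003, 0.035, 0, np.float64(0.096), 0, 0]
```

```bash
sed -i 's/tz=np.array(\[np.sin(a),-np.cos(a),0\])/tz=np.array([-np.sin(a),np.cos(a),0])/; s/round(-t,3)/round(float(-t),3)/' plan.py
python3 - <<'E'
from plan import *
from pk import FX
t=T(FX,[[-.146,0,.118]])[0]
plan([t[0],t[1],.14],FX[2],15)
E
```

```text
t 1.0 p [0.178  0.5467 0.1869] az 1.256 tilt [ 0. -0. -1.] F [ 0.2 -0.3  0.4] gap 0.0937 d [ 0.2819 -0.5447 -0.0469] da -1.441
[-0.029, 0.003, -0.029, 0, 0.096, 0, 0, -0.025, 0.003, -0.032, 0, 0.096, 0, 0, -0.023, 0.003, -0.034, 0, 0.096, 0, 0, -0.019, 0.003, -0.036, 0, 0.096, 0, 0, -0.016, 0.004, -0.038, 0, 0.096, 0, 0]
[-0.012, 0.003, -0.039, 0, 0.096, 0, 0, -0.008, 0.003, -0.04, 0, 0.096, 0, 0, -0.005, 0.003, -0.041, 0, 0.097, 0, 0, -0.0, 0.003, -0.041, 0, 0.096, 0, 0, 0.003, 0.003, -0.04, 0, 0.096, 0, 0]
[0.008, 0.003, -0.04, 0, 0.096, 0, 0, 0.011, 0.003, -0.04, 0, 0.096, 0, 0, 0.015, 0.004, -0.038, 0, 0.096, 0, 0, 0.019, 0.003, -0.036, 0, 0.096, 0, 0, 0.022, 0.003, -0.035, 0, 0.096, 0, 0]
```

Request:
{"api": "step_arm", "payload": {
  "targets": [-0.029, 0.003, -0.029, 0, 0.096, 0, 0, -0.025, 0.003, -0.032, 0, 0.096, 0, 0, -0.023, 0.003, -0.034, 0, 0.096, 0, 0, -0.019, 0.003, -0.036, 0, 0.096, 0, 0, -0.016, 0.004, -0.038, 0, 0.096, 0, 0],
  "force": 20
}}

```text
time: 1.5
tool_pos: [0.2729, 0.3639, 0.1711]
tcp_rot: [-0.655, -0.267, 0.266, 0.655]
force: [0.5, -1.2, -0.8]
finger_gap: 0.0572
```

Request:
{"api": "step_arm", "payload": {
  "targets": [-0.012, 0.003, -0.039, 0, 0.096, 0, 0, -0.008, 0.003, -0.04, 0, 0.096, 0, 0, -0.005, 0.003, -0.041, 0, 0.097, 0, 0, 0, 0.003, -0.041, 0, 0.096, 0, 0, 0.003, 0.003, -0.04, 0, 0.096, 0, 0]
}}

```text
time: 2.0
tool_pos: [0.3663, 0.1822, 0.1561]
tcp_rot: [-0.7, -0.103, 0.102, 0.7]
force: [0.3, 0.9, 0.6]
finger_gap: 0.0176
```

Request:
{"api": "step_arm", "payload": {
  "targets": [0.008, 0.003, -0.04, 0, 0.096, 0, 0, 0.011, 0.003, -0.04, 0, 0.096, 0, 0, 0.015, 0.004, -0.038, 0, 0.096, 0, 0, 0.019, 0.003, -0.036, 0, 0.096, 0, 0, 0.022, 0.003, -0.035, 0, 0.096, 0, 0]
}}

```text
time: 2.5
tool_pos: [0.4612, 0.0001, 0.14]
tcp_rot: [-0.704, 0.067, -0.067, 0.704]
force: [0.1, 1.1, 0.1]
finger_gap: 0.0002
```

```bash
python3 - <<'E'
from plan import *
from pk import *
print(infix(r.get_obs()["tool_pos"]))
t=T(FX,[[-.146,0,.100]])[0]
plan(t,FX[2],5)
p,d=shot("scene","1")
cv2.imwrite("pics/z4.png",cv2.resize(p[120:300,180:380,::-1],None,fx=4,fy=3.3,interpolation=cv2.INTER_CUBIC))
E
```

```text
[-0.14450112 -0.0016814   0.14001573]
t 2.5 p [4.612e-01 1.000e-04 1.400e-01] az -0.1893 tilt [ 9.e-04  1.e-04 -1.e+00] F [0.1 1.1 0.1] gap 0.0002 d [-0.0012  0.0019 -0.04  ] da 0.0043
[-0.0, 0.008, 0.0, 0, -0.001, 0, 0, -0.001, 0.008, 0.001, 0, -0.001, 0, 0, 0.0, 0.008, 0.0, 0, -0.001, 0, 0, -0.0, 0.008, 0.0, 0, -0.0, 0, 0, -0.001, 0.008, 0.001, 0, -0.001, 0, 0]
```

View pics/z4.png

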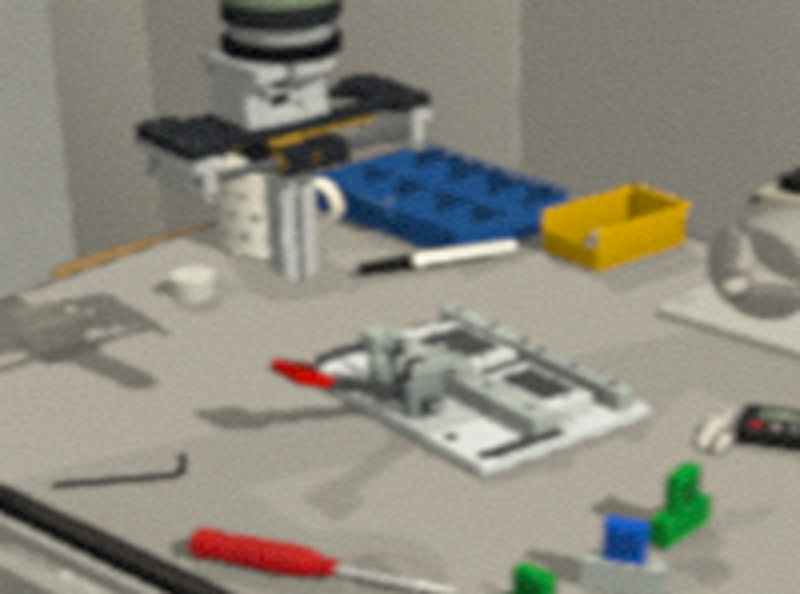

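The closed fingers hang right over the red pad (zoom (295,270), pad at (300,372)). Descending.

Request:
{"api": "step_arm", "payload": {
  "targets": [0, 0.008, 0.001, 0, 0, 0, 0, -0.001, 0.008, 0.001, 0, -0.004, 0, 0, 0, 0.008, 0, 0, 0, 0, 0, 0, 0.008, 0, 0, 0, 0, 0, 0, 0.008, 0, 0, 0, 0, 0]
}}

```text
time: 3.05
tool_pos: [0.4592, 0.0049, 0.099]
tcp_rot: [-0.704, 0.063, -0.063, 0.704]
force: [0.9, -0.4, 0.2]
finger_gap: 0.0005
```

Request:
{"api": "step_arm", "payload": {
  "targets": [0, 0.004, 0, 0, 0, 0, 0, 0, 0.004, 0, 0, 0, 0, 0, 0, 0.004, 0, 0, 0, 0, 0, 0, 0.004, 0, 0, 0, 0, 0, 0, 0.004, 0, 0, 0, 0, 0]
}}

```text
time: 3.55
tool_pos: [0.46, 0.0039, 0.0797]
tcp_rot: [0.704, -0.064, 0.064, -0.704]
force: [-0.4, 0.1, 0.9]
finger_gap: 0.0005
```

Request:
{"api": "step_arm", "payload": {
  "targets": [0, 0.004, 0, 0, 0, 0, 0, 0, 0.004, 0, 0, 0, 0, 0, 0, 0.004, 0, 0, 0, 0, 0, 0, 0, 0, 0, 0, 0, 0, 0, 0, 0, 0, 0, 0, 0]
}}

```text
time: 4.05
tool_pos: [0.4598, 0.0039, 0.0678]
tcp_rot: [-0.704, 0.064, -0.064, 0.704]
force: [0.1, -0.1, -0.6]
finger_gap: 0.0005
```

```bash
python3 - <<'E'
from plan import *
from pk import *
print(infix(r.get_obs()["tool_pos"]),r.get_obs()["force"])
p,d=shot("scene","2")
cv2.imwrite("pics/z5.png",cv2.resize(p[160:280,220:360,::-1],None,fx=5,fy=5,interpolation=cv2.INTER_CUBIC))
E
```

```text
[-0.1465766   0.00181515  0.06775563] [ 0.10109408 -0.05726123 -0.55867662]
```

View pics/z5.png

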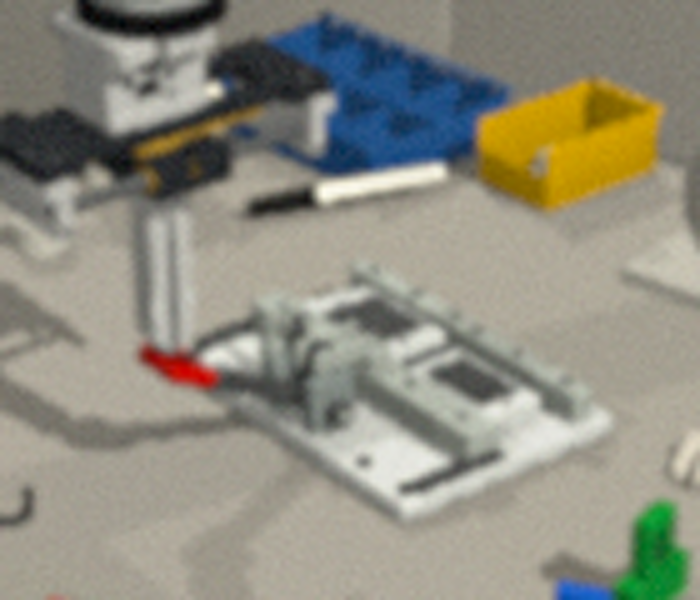

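```bash
python3 - <<'E'
from plan import *
from pk import *
o=r.get_obs(); print(o["joint_torque"],o["torque"],o["force"])
p,d=shot("top","2")
cv2.imwrite("pics/z6.png",cv2.resize(p[150:270,220:360,::-1],None,fx=5,fy=5,interpolation=cv2.INTER_CUBIC))
for cam,z in(("scene","2"),("top","2")):
    p=np.load(f"pics/{cam}{z}_p.npy");d=np.load(f"pics/{cam}{z}_d.npy"); f=infix(cloud(cam,d))
    hsv=cv2.cvtColor(p,cv2.COLOR_RGB2HSV); red=((hsv[...,0]<8)|(hsv[...,0]>172))&(hsv[...,1]>150)&(hsv[...,2]>80)
    red&=(abs(f[...,0]+.143)<.05)&(abs(f[...,1])<.04)
    print(cam,red.sum(),np.round(np.nanpercentile(f[red],[3,50,97],axis=0),4).tolist())
p=np.load("pics/scene0_p.npy");d=np.load("pics/scene0_d.npy"); f=infix(cloud("scene",d))
hsv=cv2.cvtColor(p,cv2.COLOR_RGB2HSV); red=((hsv[...,0]<8)|(hsv[...,0]>172))&(hsv[...,1]>150)&(hsv[...,2]>80)
red&=(abs(f[...,0]+.143)<.05)&(abs(f[...,1])<.04)
print(red.sum(),np.round(np.nanpercentile(f[red],[3,50,97],axis=0),4).tolist())
E
```

```text
[-1.45343216e-03 -2.83333039e+01 -2.39031386e+01  6.58320682e-02
  2.34255858e-02 -2.01456996e-04] [-0.05816937  0.07774593  0.0069112 ] [-0.317311    0.42814911  0.36320869]
scene 54 [[-0.1583, -0.0243, 0.0671], [-0.1507, -0.0178, 0.0783], [-0.1332, 0.0036, 0.0838]]
top 0 [nan, nan, nan]
64 [[-0.1591, -0.0231, 0.0663], [-0.1516, -0.0159, 0.0784], [-0.1334, 0.0065, 0.0845]]
  return np.nanmean(a, axis, out=out, keepdims=keepdims)
```

View pics/z6.png

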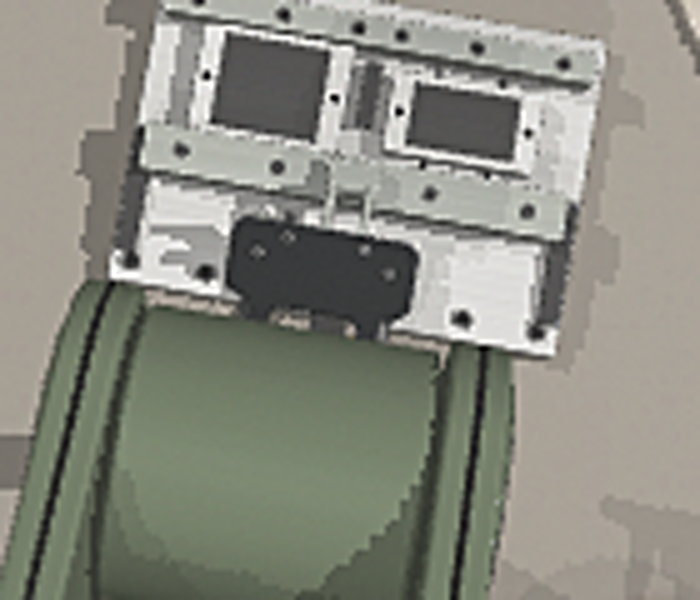

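```bash
python3 - <<'E'
from pk import *
p=np.load("pics/scene2_p.npy");d=np.load("pics/scene2_d.npy"); w=cloud("scene",d); f=infix(w)
for v in range(205,238,2):
    print(v,[f"{a:.3f},{b:.3f},{c:.3f}" for a,b,c in f[v,248:262:2]])
o=r.get_obs();tp=np.array(o["tool_pos"])
M=R.from_quat(o["tcp_rot"]).as_matrix()
print(proj("scene",[tp,tp+M@[0,.008,0],tp-M@[0,.011,0]]))
E
```

```text
205 ['-0.157,0.003,0.156', '-0.157,-0.006,0.159', '-0.153,-0.008,0.159', '-0.145,-0.006,0.155', '-0.139,-0.006,0.154', '0.036,0.242,0.001', '0.042,0.239,0.000']
207 ['-0.162,-0.003,0.154', '-0.157,-0.004,0.153', '-0.154,-0.010,0.154', '-0.147,-0.008,0.151', '-0.140,-0.008,0.149', '-0.135,-0.008,0.147', '0.034,0.229,-0.001']
209 ['-0.160,0.001,0.146', '-0.160,-0.009,0.150', '-0.154,-0.009,0.148', '-0.146,-0.006,0.144', '-0.140,-0.007,0.143', '-0.137,-0.011,0.143', '0.028,0.220,-0.002']
211 ['-0.159,0.002,0.139', '-0.159,-0.007,0.143', '-0.153,-0.007,0.141', '-0.147,-0.008,0.140', '-0.143,-0.010,0.139', '-0.134,-0.006,0.135', '0.023,0.213,-0.005']
213 ['-0.159,0.002,0.134', '-0.160,-0.009,0.138', '-0.152,-0.006,0.135', '-0.146,-0.006,0.133', '-0.141,-0.008,0.132', '-0.137,-0.011,0.132', '0.013,0.198,-0.003']
215 ['-0.157,0.006,0.125', '-0.160,-0.008,0.133', '-0.152,-0.005,0.128', '-0.144,-0.003,0.125', '-0.141,-0.008,0.126', '-0.133,-0.005,0.122', '0.004,0.186,-0.001']
217 ['-0.159,0.004,0.121', '-0.160,-0.007,0.126', '-0.155,-0.009,0.125', '-0.149,-0.010,0.124', '-0.141,-0.006,0.119',
[... 1079 characters left out ...]
', '-0.157,-0.009,0.085', '-0.149,-0.006,0.081', '-0.143,-0.007,0.079', '-0.135,-0.005,0.075', '-0.065,0.088,0.009']
233 ['-0.090,0.113,0.001', '-0.159,-0.003,0.077', '-0.159,-0.012,0.081', '-0.154,-0.014,0.080', '-0.150,-0.018,0.080', '-0.147,-0.023,0.081', '-0.138,-0.018,0.076']
235 ['-0.096,0.105,-0.001', '-0.092,0.100,0.001', '-0.087,0.098,-0.001', '-0.157,-0.019,0.077', '-0.153,-0.021,0.077', '-0.146,-0.020,0.074', '-0.140,-0.020,0.072']
237 ['-0.100,0.099,-0.003', '-0.094,0.097,-0.004', '-0.094,0.088,-0.000', '-0.087,0.087,-0.002', '-0.081,0.086,-0.004', '-0.078,0.081,-0.003', '-0.142,-0.023,0.068']
[[253.12910344 233.70581558]
 [253.24016876 236.33395489]
 [252.9754589  230.06951947]]
```

```bash
python3 - <<'E'
from pk import *
a=[]
for t in "012":
    p=np.load(f"pics/scene{t}_p.npy")[:,:,::-1]
    a.append(cv2.resize(p[195:250,235:275],None,fx=6.5,fy=10,interpolation=cv2.INTER_NEAREST))
im=np.hstack(a)
cv2.imwrite("pics/z7.png",im)
E
```

```text
(no output)
```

View pics/z7.png

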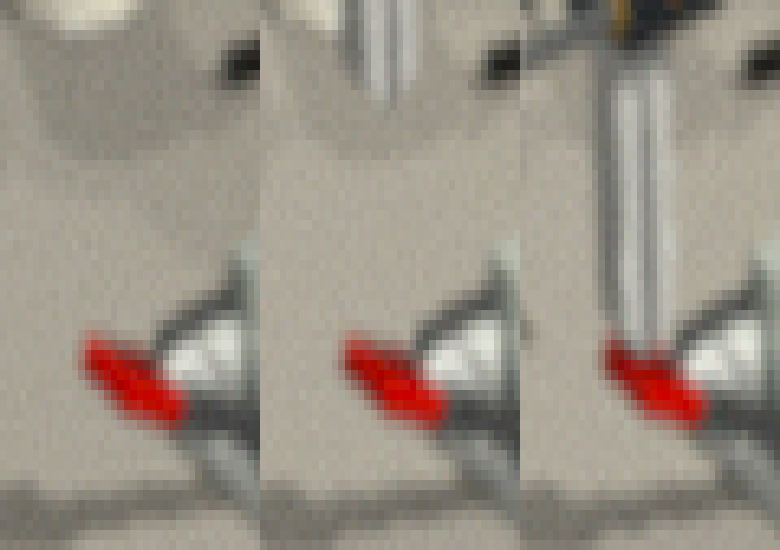

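```bash
python3 - <<'E'
from pk import *
d=np.load("pics/scene1_d.npy"); f=infix(cloud("scene",d))
for v in range(196,210):
    print(v,[f"{a:.3f},{b:.3f},{c:.3f}" for a,b,c in f[v,246:262:2]])
E
```

```text
196 ['0.036,0.310,0.007', '-0.154,0.007,0.179', '-0.157,-0.007,0.185', '-0.153,-0.010,0.185', '-0.148,-0.012,0.184', '-0.141,-0.011,0.181', '-0.133,-0.008,0.178', '0.079,0.291,0.001']
197 ['0.034,0.307,0.005', '-0.156,0.004,0.178', '-0.159,-0.010,0.184', '-0.155,-0.013,0.184', '-0.148,-0.012,0.181', '-0.142,-0.012,0.180', '-0.136,-0.011,0.177', '0.079,0.292,-0.003']
198 ['0.040,0.317,-0.004', '-0.157,0.002,0.176', '-0.157,-0.007,0.179', '-0.153,-0.010,0.179', '-0.148,-0.011,0.178', '-0.142,-0.011,0.176', '-0.137,-0.013,0.176', '0.072,0.282,-0.000']
199 ['0.032,0.304,-0.000', '-0.158,0.001,0.174', '-0.158,-0.008,0.177', '-0.155,-0.013,0.178', '-0.149,-0.012,0.176', '-0.141,-0.009,0.172', '-0.136,-0.012,0.172', '0.071,0.280,-0.003']
200 ['0.028,0.298,-0.000', '-0.157,0.003,0.170', '-0.159,-0.009,0.175', '-0.154,-0.011,0.174', '-0.148,-0.012,0.173', '-0.140,-0.008,0.169', '-0.136,-0.011,0.169', '0.065,0.273,-0.002']
201 ['0.025,0.294,-0.001', '-0.162,-0.005,0.172', '-0.153,0.000,0.167', '-0.156,-0.014,0.173', '-0.149,-0.013,0.171', '-0.144,-0.014,0.169', '-0.139,-0.016,0.169', '0.059,0.
[... 763 characters left out ...]
.001', '0.011,0.262,-0.002', '0.014,0.255,-0.001', '0.024,0.259,-0.006', '0.022,0.244,0.001', '0.028,0.242,-0.000', '0.035,0.240,-0.001', '0.042,0.240,-0.004']
207 ['-0.003,0.253,0.002', '0.006,0.255,-0.002', '0.013,0.253,-0.003', '0.016,0.246,-0.001', '0.021,0.242,-0.001', '0.025,0.237,-0.001', '0.033,0.238,-0.004', '0.038,0.235,-0.004']
208 ['-0.005,0.250,0.000', '0.006,0.256,-0.006', '0.008,0.246,-0.002', '0.011,0.239,-0.001', '0.011,0.229,0.003', '0.023,0.235,-0.003', '0.024,0.224,0.001', '0.032,0.225,-0.002']
209 ['-0.009,0.245,-0.000', '-0.002,0.243,-0.001', '0.002,0.238,-0.001', '0.009,0.237,-0.003', '0.012,0.230,-0.001', '0.015,0.224,0.001', '0.026,0.228,-0.005', '0.026,0.216,0.000']
```

The camera puts the closed fingertips about 17 mm higher than the tool data says, so they are only just at the pad now. I'll press on and watch the force.

Request:
{"api": "step_arm", "payload": {
  "targets": [0, 0.002, 0, 0, 0, 0, 0, 0, 0.002, 0, 0, 0, 0, 0, 0, 0.002, 0, 0, 0, 0, 0, 0, 0.002, 0, 0, 0, 0, 0, 0, 0.002, 0, 0, 0, 0, 0]
}}

```text
time: 4.65
tool_pos: [0.4599, 0.0039, 0.0579]
tcp_rot: [0.704, -0.064, 0.064, -0.704]
force: [-0.9, 1.3, 2.8]
finger_gap: 0.0006
```

```bash
python3 - <<'E'
from pk import *
o=r.get_obs(); print(o["time"],infix(o["tool_pos"]),o["force"])
p,d=shot("scene","3")
cv2.imwrite("pics/z8.png",cv2.resize(p[190:260,230:310,::-1],None,fx=8,fy=8,interpolation=cv2.INTER_CUBIC))
E
```

```text
4.65 [-0.14643447  0.00183206  0.05785719] [-0.90752192  1.29325249  2.83841569]
```

View pics/z8.png

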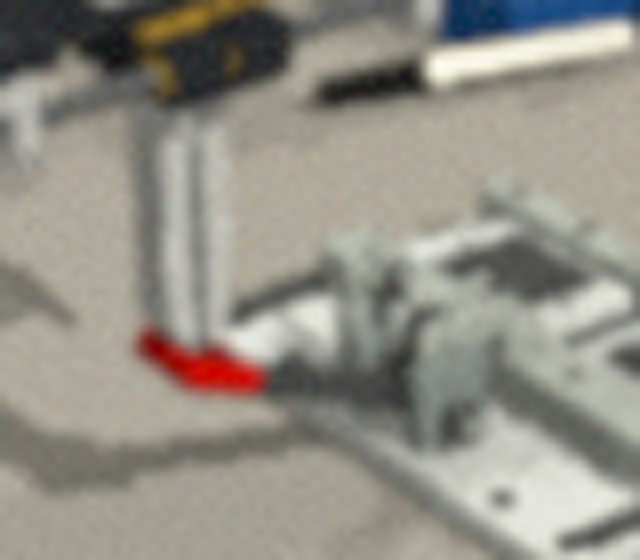

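Request:
{"api": "step_arm", "payload": {
  "targets": [0, 0.003, 0, 0, 0, 0, 0, -0.001, 0.003, 0, 0, 0, 0, 0, 0, 0.003, 0, 0, 0, 0, 0, -0.001, 0.003, 0, 0, 0, 0, 0, 0, 0.003, 0, 0, 0, 0, 0]
}}

```text
time: 5.2
tool_pos: [0.4574, 0.0044, 0.0425]
tcp_rot: [-0.704, 0.064, -0.064, 0.704]
force: [-0.5, -0.0, 3.7]
finger_gap: 0.0004
```

Request:
{"api": "step_arm", "payload": {
  "targets": [-0.001, 0.003, 0, 0, 0, 0, 0, 0, 0.003, 0, 0, 0, 0, 0, -0.001, 0.003, 0, 0, 0, 0, 0, 0, 0.003, 0, 0, 0, 0, 0, -0.001, 0.003, 0, 0, 0, 0, 0]
}}

```text
time: 5.7
tool_pos: [0.4547, 0.005, 0.0278]
tcp_rot: [-0.704, 0.064, -0.064, 0.704]
force: [-3.5, 2.0, 8.5]
finger_gap: 0.0006
```

```bash
python3 - <<'E'
from pk import *
o=r.get_obs(); print(o["time"],infix(o["tool_pos"]),o["force"])
p,d=shot("scene","4")
cv2.imwrite("pics/z9.png",cv2.resize(p[190:260,230:310,::-1],None,fx=8,fy=8,interpolation=cv2.INTER_CUBIC))
E
```

```text
5.7 [-0.15179109  0.00191495  0.02783699] [-3.45888051  2.03298557  8.54866585]
```

View pics/z9.png

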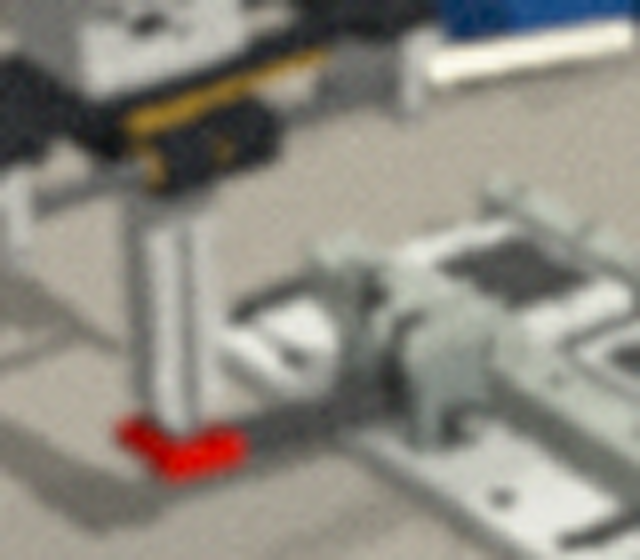

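Request:
{"api": "step_arm", "payload": {
  "targets": [0, 0.002, 0, 0, 0, 0, 0, -0.001, 0.002, 0, 0, 0, 0, 0, 0, 0.002, 0, 0, 0, 0, 0, 0, 0.002, 0, 0, 0, 0, 0, 0, 0.001, 0, 0, 0, 0, 0]
}}

```text
time: 6.25
tool_pos: [0.4537, 0.0051, 0.0185]
tcp_rot: [-0.704, 0.064, -0.064, 0.704]
force: [-2.2, 0.4, 3.3]
finger_gap: 0.0004
```

```bash
cat > jaw.py <<'E'
from pk import *
import sys
tag=sys.argv[1]
o=r.get_obs(); print(o["time"],infix(o["tool_pos"]),o["force"])
p,d=shot("top",tag)
S=8;u0,v0=232,140
im=cv2.resize(p[v0:v0+75,u0:u0+98,::-1],None,fx=S,fy=S,interpolation=cv2.INTER_CUBIC)
for X,c in((-.003,(255,0,0)),(-.014,(0,0,255))):
    q=proj("top",T(FX,[[X,-.098,.032],[X,.098,.032]])); q=((q-[u0,v0]+.5)*S).astype(int); cv2.line(im,tuple(map(int,q[0])),tuple(map(int,q[1])),c,1)
cv2.imwrite(f"pics/jaw{tag}.png",im)
E
python3 jaw.py a
```

```text
6.25 [-0.15274893  0.00187531  0.01849756] [-2.19522241  0.40891369  3.30530908]
```

View pics/jawa.png

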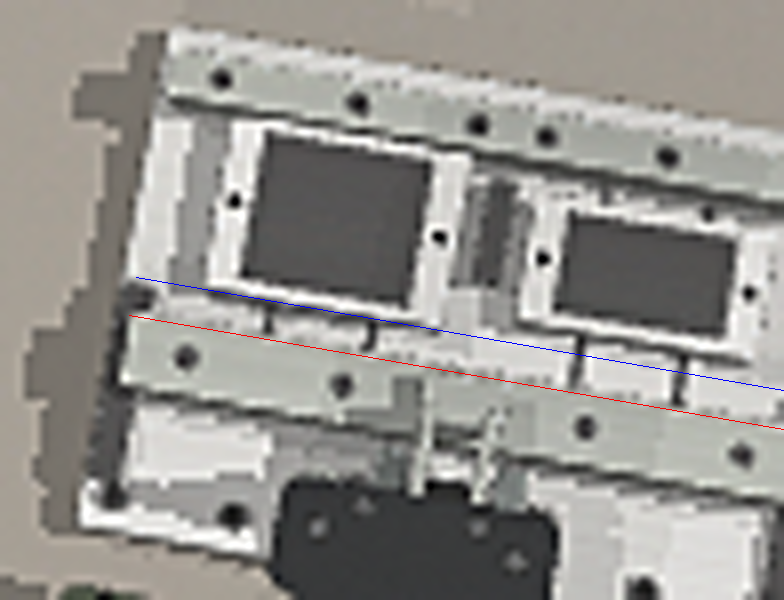

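The jaw face now lies on the red line (x = -14 mm), and the force fell from 8.5 to 3.3 N, so it has most likely clicked over. I'll press 3 mm more to be sure, then lift.

Request:
{"api": "step_arm", "payload": {
  "targets": [0, 0.002, 0, 0, 0, 0, 0, 0, 0.001, 0, 0, 0, 0, 0, 0, 0, 0, 0, 0, 0, 0, 0, -0.003, 0, 0, 0, 0, 0, 0, -0.01, 0, 0, 0, 0, 0]
}}

```text
time: 6.8
tool_pos: [0.4531, 0.005, 0.0284]
tcp_rot: [-0.704, 0.065, -0.063, 0.704]
force: [-0.1, 0.0, 0.4]
finger_gap: 0.0004
```

Request:
{"api": "step_arm", "payload": {
  "targets": [0, -0.025, 0, 0, 0, 0, 0, 0, -0.04, 0, 0, 0, 0, 0, 0, -0.04, 0, 0, 0, 0, 0, 0, -0.04, 0, 0, 0, 0, 40, 0, 0, 0, 0, 0, 0, 40]
}}

```text
time: 7.3
tool_pos: [0.4593, 0.0041, 0.1814]
tcp_rot: [0.705, -0.059, 0.069, -0.704]
force: [1.3, -0.4, -0.5]
finger_gap: 0.0129
```

```bash
python3 jaw.py b; python3 - <<'E'
from plan import *
# hover above packer, tool x along packer x
plan([.454,-.271,.16],0.39,10,grip=40)
p,d=shot("scene","5")
cv2.imwrite("pics/z10.png",cv2.resize(p[150:260,230:370,::-1],None,fx=5.4,fy=5.4,interpolation=cv2.INTER_CUBIC))
E
```

```text
7.3 [-0.14709153  0.00183191  0.18141246] [ 1.28164005 -0.41291746 -0.48206511]
t 7.35 p [0.4571 0.0044 0.1782] az -0.181 tilt [ 0.0093 -0.0018 -1.    ] F [-0.9  0.3 -0.2] gap 0.017 d [-0.0031 -0.2754 -0.0182] da 0.571
[0.005, 0.002, -0.027, 0, -0.057, 0, 40, 0.003, 0.002, -0.027, 0, -0.057, 0, 40, 0.001, 0.001, -0.028, 0, -0.057, 0, 40, 0.0, 0.002, -0.028, 0, -0.057, 0, 40, -0.001, 0.002, -0.027, 0, -0.057, 0, 40]
[-0.004, 0.002, -0.027, 0, -0.058, 0, 40, -0.004, 0.002, -0.028, 0, -0.057, 0, 40, -0.007, 0.002, -0.026, 0, -0.057, 0, 40, -0.007, 0.001, -0.027, 0, -0.057, 0, 40, -0.01, 0.002, -0.026, 0, -0.057, 0, 40]
```

View pics/jawb.png

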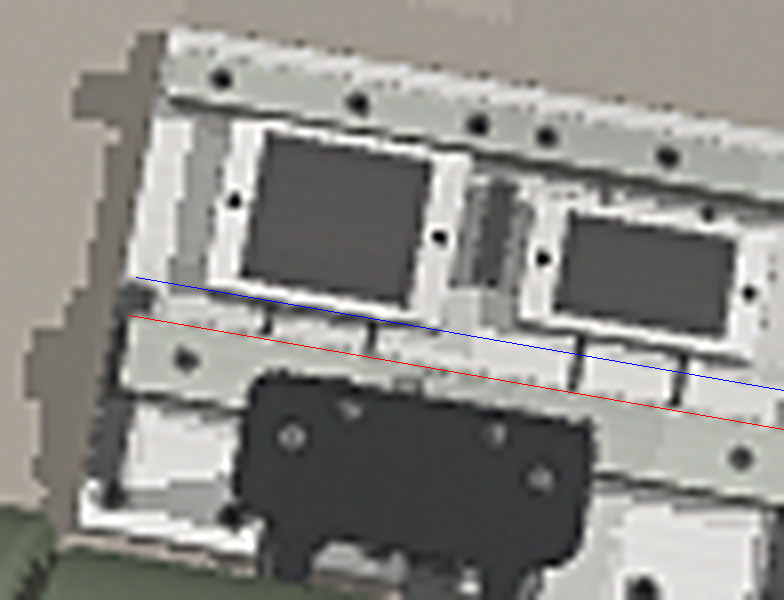

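View pics/z10.png

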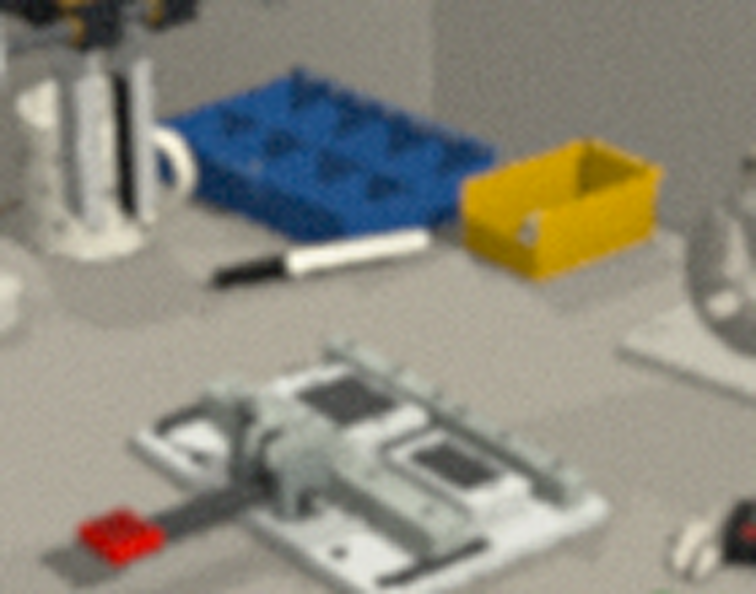

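The lever is latched: pad down at zoom (120,535) with no hand on it, and the jaw open at the red line. Now to the packer.

Request:
{"api": "step_arm", "payload": {
  "targets": [0.005, 0.001, -0.027, 0, -0.057, 0, 40, 0.003, 0.001, -0.027, 0, -0.057, 0, 40, 0.001, 0.001, -0.028, 0, -0.057, 0, 40, 0, 0.001, -0.028, 0, -0.057, 0, 40, -0.001, 0.001, -0.027, 0, -0.057, 0, 40]
}}

```text
time: 7.9
tool_pos: [0.4511, -0.1331, 0.1668]
tcp_rot: [-0.705, -0.036, 0.039, 0.707]
force: [0.1, -0.0, -0.1]
finger_gap: 0.0375
```

Request:
{"api": "step_arm", "payload": {
  "targets": [-0.004, 0.001, -0.027, 0, -0.058, 0, 40, -0.004, 0.002, -0.028, 0, -0.057, 0, 40, -0.007, 0.002, -0.026, 0, -0.057, 0, 40, -0.007, 0.001, -0.027, 0, -0.057, 0, 40, -0.01, 0.002, -0.026, 0, -0.057, 0, 40]
}}

```text
time: 8.4
tool_pos: [0.4493, -0.271, 0.1587]
tcp_rot: [-0.693, -0.137, 0.139, 0.695]
force: [0.4, 0.2, -0.9]
finger_gap: 0.0378
```

Request:
{"api": "step_arm", "payload": {
  "targets": [0, 0, 0, 0, 0, 0, 40, 0, 0, 0, 0, 0, 0, 40, 0, 0, 0, 0, 0, 0, 40, 0, 0, 0, 0, 0, 0, 40, 0, 0, 0, 0, 0, 0, 40]
}}

```text
time: 8.9
tool_pos: [0.4507, -0.2698, 0.1608]
tcp_rot: [-0.694, -0.137, 0.137, 0.694]
force: [0.3, -0.9, 1.2]
finger_gap: 0.0373
```

```bash
python3 - <<'E'
from plan import *
plan([.454,-.271,.10],0.39,5,grip=40)
o=r.get_obs(); tp=np.array(o["tool_pos"]); M=R.from_quat(o["tcp_rot"]).as_matrix(); print(np.round(M,3))
p,d=shot("scene","6"); p2,d2=shot("top","6")
w=cloud("scene",d)
print(proj("scene",[tp,tp+[0,0,-.008],tp+[0,0,.011]]))
cv2.imwrite("pics/z11.png",cv2.resize(p[195:315,270:390,::-1],None,fx=5,fy=5,interpolation=cv2.INTER_CUBIC))
cv2.imwrite("pics/z12.png",cv2.resize(p2[180:290,350:450,::-1],None,fx=5,fy=5,interpolation=cv2.INTER_CUBIC))
# finger points in tool frame
m=(np.linalg.norm(w-tp-[0,0,.03],axis=2)<.07)&(w[...,2]>.09)
q=(w[m]-tp)@M; v,u=np.nonzero(m)
for lo in np.arange(-.05,.02,.005):
    k=(q[:,1]>lo)&(q[:,1]<=lo+.005)
    if k.sum(): print(round(lo,3),k.sum(),np.round(np.percentile(q[k],[5,50,95],axis=0)[:,[0,2]],3).tolist())
E
```

```text
t 8.9 p [ 0.4507 -0.2698  0.1608] az 0.3911 tilt [-1.e-04  2.e-04 -1.e+00] F [ 0.3 -0.9  1.2] gap 0.0373 d [ 0.0033 -0.0012 -0.0608] da -0.0011
[0.001, 0.012, -0.0, 0, 0.0, 0, 40, 0.0, 0.012, -0.001, 0, 0.0, 0, 40, 0.001, 0.013, -0.0, 0, 0.001, 0, 40, 0.0, 0.012, -0.001, 0, -0.0, 0, 40, 0.001, 0.012, -0.0, 0, 0.0, 0, 40]
[[ 0.924 -0.    -0.381]
 [ 0.381  0.     0.924]
 [-0.    -1.     0.   ]]
[[335.75873167 239.06615744]
 [335.63363448 242.14867503]
 [335.93190415 234.79638916]]
-0.05 36 [[-0.034, -0.01], [-0.029, -0.004], [0.023, 0.004]]
-0.045 26 [[-0.033, -0.01], [-0.03, -0.003], [0.028, 0.007]]
-0.04 32 [[-0.033, -0.01], [-0.029, -0.005], [0.021, 0.008]]
-0.035 30 [[-0.033, -0.01], [-0.03, -0.003], [0.021, 0.007]]
-0.03 24 [[-0.033, -0.01], [-0.026, -0.006], [0.02, 0.006]]
-0.025 22 [[-0.027, -0.01], [-0.003, -0.004], [0.019, 0.007]]
-0.02 4 [[-0.024, -0.01], [0.0, -0.007], [0.024, -0.004]]
```

View pics/z11.png

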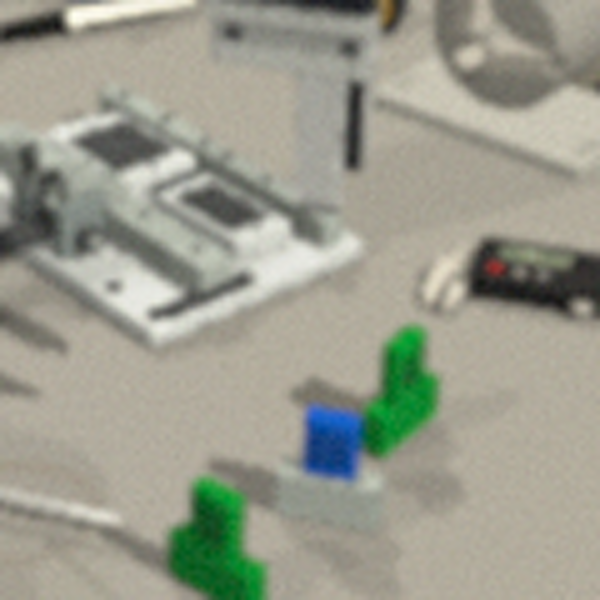

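View pics/z12.png

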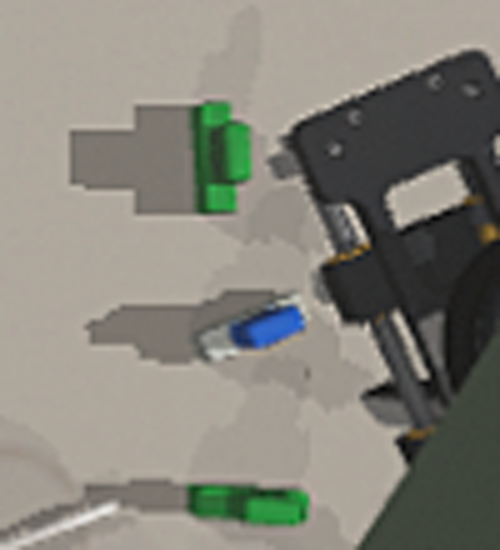

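The fingertips sit about 18 mm behind (above) the reported TCP, which agrees with the pad contact. For tips at z ≈ 30 mm I need TCP z ≈ 0.012. Descending.

Request:
{"api": "step_arm", "payload": {
  "targets": [0.001, 0.02, -0.001, 0, 0, 0, 40, 0.001, 0.02, -0.001, 0, 0, 0, 40, 0, 0.02, 0, 0, 0, 0, 40, 0, 0.02, 0, 0, 0, 0, 40, 0, 0.015, 0, 0, 0, 0, 40]
}}

```text
time: 9.5
tool_pos: [0.4528, -0.2712, 0.0647]
tcp_rot: [-0.693, -0.137, 0.137, 0.694]
force: [-0.0, 1.4, 0.1]
finger_gap: 0.0376
```

```bash
python3 - <<'E'
from plan import *
plan([.454,-.271,.012],0.39,5,grip=40)
p,d=shot("scene","7"); p2,d2=shot("top","7")
cv2.imwrite("pics/z13.png",cv2.resize(p[235:320,290:390,::-1],None,fx=7,fy=7,interpolation=cv2.INTER_CUBIC))
cv2.imwrite("pics/z14.png",cv2.resize(p2[180:290,350:450,::-1],None,fx=5,fy=5,interpolation=cv2.INTER_CUBIC))
E
```

```text
t 9.5 p [ 0.4528 -0.2712  0.0647] az 0.3904 tilt [-9.e-04  7.e-04 -1.e+00] F [-0.   1.4  0.1] gap 0.0376 d [ 0.0012  0.0002 -0.0527] da -0.0004
[0.0, 0.011, -0.0, 0, 0.0, 0, 40, 0.0, 0.01, -0.0, 0, 0.0, 0, 40, 0.001, 0.011, -0.0, 0, 0.0, 0, 40, -0.0, 0.01, -0.0, 0, 0.0, 0, 40, 0.0, 0.011, -0.0, 0, 0.0, 0, 40]
```

View pics/z13.png

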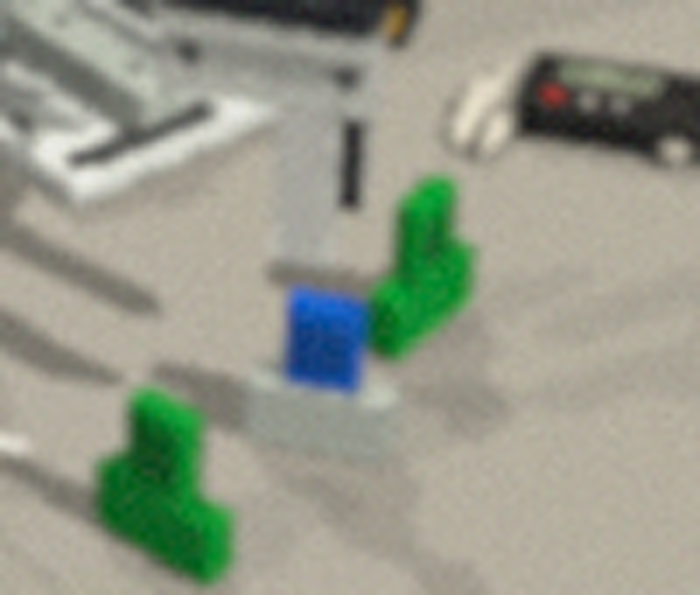

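View pics/z14.png

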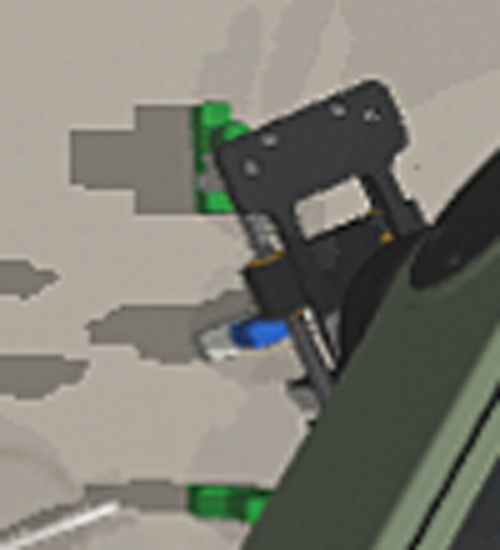

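The near finger comes down in front of the tab, laterally centred once parallax is allowed for, and the tips are above the tab top. I'll descend the last 53 mm and close.

Request:
{"api": "step_arm", "payload": {
  "targets": [0.001, 0.011, 0, 0, 0, 0, 40, 0, 0.01, 0, 0, 0, 0, 40, 0, 0.011, 0, 0, 0, 0, 40, 0, 0.01, 0, 0, 0, 0, 40, 0, 0.01, 0, 0, 0, 0, 40]
}}

```text
time: 10.1
tool_pos: [0.454, -0.2714, 0.013]
tcp_rot: [-0.694, -0.137, 0.137, 0.694]
force: [-0.7, 0.5, 0.3]
finger_gap: 0.0376
```

```bash
python3 - <<'E'
from plan import *
plan([.454,-.271,.012],0.39,5,grip=40)
p,d=shot("scene","8")
cv2.imwrite("pics/z15.png",cv2.resize(p[235:320,290:390,::-1],None,fx=7,fy=7,interpolation=cv2.INTER_CUBIC))
E
```

```text
t 10.1 p [ 0.454  -0.2714  0.013 ] az 0.3899 tilt [-2.e-04  1.e-04 -1.e+00] F [-0.7  0.5  0.3] gap 0.0376 d [-0.      0.0004 -0.001 ] da 0.0001
[0.0, 0.0, 0.0, 0, -0.0, 0, 40, 0.0, 0.0, 0.0, 0, -0.0, 0, 40, 0.0, 0.001, 0.0, 0, -0.0, 0, 40, 0.0, -0.0, 0.0, 0, -0.0, 0, 40, 0.0, -0.0, 0.0, 0, -0.0, 0, 40]
```

View pics/z15.png

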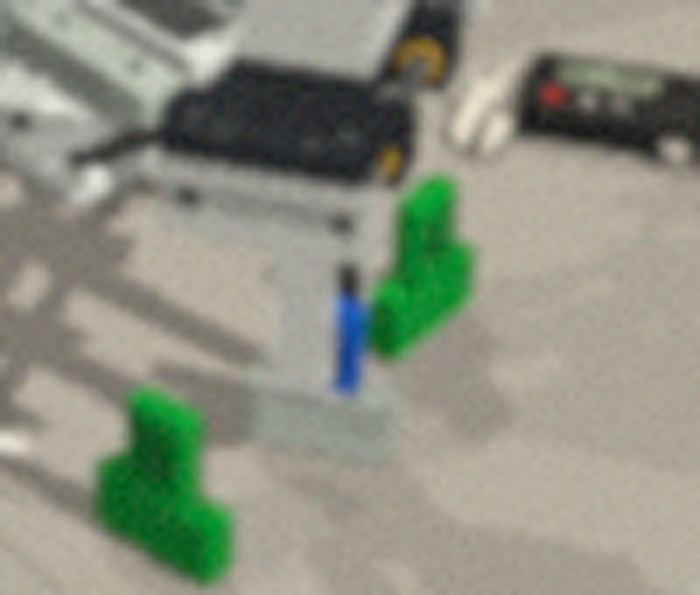

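Request:
{"api": "step_arm", "payload": {
  "targets": [0, 0, 0, 0, 0, 0, 5, 0, 0, 0, 0, 0, 0, 5, 0, 0, 0, 0, 0, 0, 5, 0, 0, 0, 0, 0, 0, 5, 0, 0, 0, 0, 0, 0, 5],
  "force": 45
}}

```text
time: 10.65
tool_pos: [0.4546, -0.2719, 0.0144]
tcp_rot: [0.694, 0.137, -0.137, -0.693]
force: [-0.1, -0.3, 1.5]
finger_gap: 0.0117
```

```bash
python3 - <<'E'
from plan import *
plan([.454,-.271,.09],0.39,5,grip=5)
E
```

```text
t 10.65 p [ 0.4546 -0.2719  0.0144] az 0.39 tilt [ 9.e-04 -8.e-04 -1.e+00] F [-0.1 -0.3  1.5] gap 0.0117 d [-0.0006  0.0009  0.0756] da -0.0
[-0.0, -0.015, 0.0, 0, 0.0, 0, 5, -0.0, -0.015, 0.0, 0, 0.0, 0, 5, -0.0, -0.015, 0.001, 0, 0.0, 0, 5, -0.0, -0.015, -0.0, 0, 0.0, 0, 5, -0.0, -0.016, 0.0, 0, 0.0, 0, 5]
```

Gripped (gap 11.7 mm ≈ tab). I'll lift, and measure the gap from the earlier top picture.

Request:
{"api": "step_arm", "payload": {
  "targets": [0, -0.01, 0, 0, 0, 0, 5, 0, -0.02, 0, 0, 0, 0, 5, 0, -0.03, 0, 0, 0, 0, 5, 0, -0.03, 0, 0, 0, 0, 5, 0, -0.02, 0, 0, 0, 0, 5]
}}

```text
time: 11.15
tool_pos: [0.4548, -0.272, 0.1266]
tcp_rot: [0.694, 0.138, -0.136, -0.693]
force: [-0.2, -0.8, -1.2]
finger_gap: 0.0119
```

```bash
python3 - <<'E'
from pk import *
# rectify bed-level (z=.024) top view in fixture frame at 0.25mm/px
p=np.load("pics/topb_p.npy")
for z,n in((.024,"bl"),):
    X=np.arange(.056,-.026,-.00025); Y=np.arange(0.0,-.1,-.00025)
    gx,gy=np.meshgrid(X,Y,indexing="ij")
    q=proj("top",T(FX,np.c_[gx.ravel(),gy.ravel(),np.full(gx.size,z)])).astype(np.float32).reshape(*gx.shape,2)
    im=cv2.remap(p,q[...,0],q[...,1],cv2.INTER_CUBIC)
    im=cv2.resize(im,None,fx=2,fy=1.8)[...,::-1].copy()
    im=cv2.resize(cv2.remap(p,q[...,0],q[...,1],cv2.INTER_CUBIC)[...,::-1],(800,590)).copy()
    sx=590/len(X)/.25; sy=800/len(Y)/.25
    for mm in range(-20,56,10):
        v=int((56-mm)*sx); cv2.line(im,(0,v),(12,v),(0,0,255),1); cv2.putText(im,str(mm),(14,v+4),0,.4,(0,0,255),1)
    for mm in range(-90,0,10):
        u=int(-mm*sy); cv2.line(im,(u,0),(u,8),(0,0,255),1); cv2.putText(im,str(mm),(u-8,20),0,.4,(0,0,255),1)
    cv2.imwrite(f"pics/rect_{n}.png",im)
E
```

```text
(no output)
```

View pics/rect_bl.png

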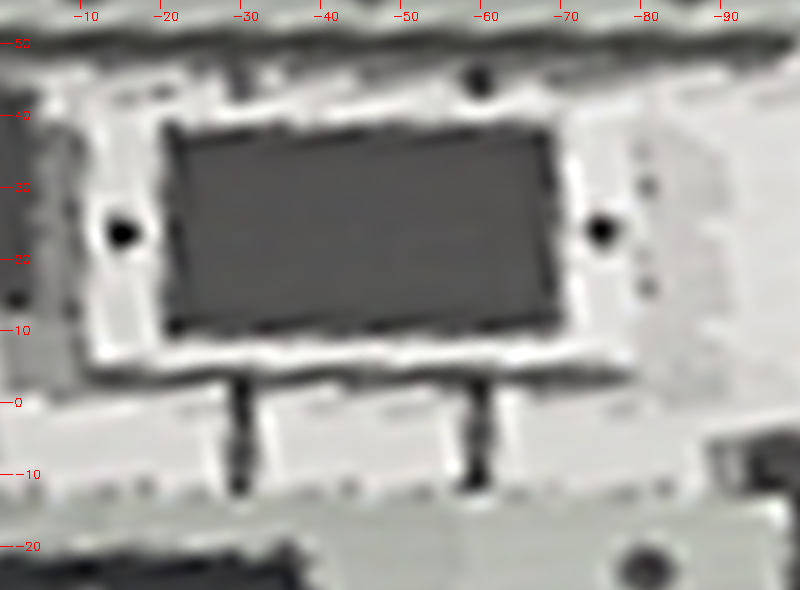

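The narrow blank's front edge is at x ≈ +5 mm and it spans y -10 to -80. The jaw is at -14, so the gap is about 19 mm. The packer's target centre is fixture (-4.5, -45).

```bash
python3 - <<'E'
from plan import *
from pk import *
t=T(FX,[[-.0045,-.045,.125]])[0]; print(t)
plan(t,FX[2],10,grip=5)
E
```

```text
[ 0.59079919 -0.06820437  0.125     ]
t 11.15 p [ 0.4548 -0.272   0.1266] az 0.3901 tilt [ 0.0022 -0.0018 -1.    ] F [-0.2 -0.8 -1.2] gap 0.0119 d [ 0.136   0.2038 -0.0016] da -0.5751
[0.02, 0.0, 0.014, 0, 0.058, 0, 5, 0.02, 0.0, 0.015, 0, 0.057, 0, 5, 0.018, 0.0, 0.015, 0, 0.058, 0, 5, 0.018, 0.001, 0.017, 0, 0.057, 0, 5, 0.017, -0.0, 0.018, 0, 0.058, 0, 5]
[0.015, -0.0, 0.019, 0, 0.057, 0, 5, 0.015, 0.0, 0.02, 0, 0.058, 0, 5, 0.013, 0.0, 0.021, 0, 0.057, 0, 5, 0.012, 0.0, 0.021, 0, 0.058, 0, 5, 0.011, 0.001, 0.022, 0, 0.057, 0, 5]
```

Request:
{"api": "step_arm", "payload": {
  "targets": [0.02, 0, 0.014, 0, 0.058, 0, 5, 0.02, 0, 0.015, 0, 0.057, 0, 5, 0.018, 0, 0.015, 0, 0.058, 0, 5, 0.018, 0.001, 0.017, 0, 0.057, 0, 5, 0.017, 0, 0.018, 0, 0.058, 0, 5]
}}

```text
time: 11.65
tool_pos: [0.5224, -0.1689, 0.1231]
tcp_rot: [-0.706, -0.035, 0.035, 0.706]
force: [0.2, 0.2, -1.4]
finger_gap: 0.0114
```

Request:
{"api": "step_arm", "payload": {
  "targets": [0.015, 0, 0.019, 0, 0.057, 0, 5, 0.015, 0, 0.02, 0, 0.058, 0, 5, 0.013, 0, 0.021, 0, 0.057, 0, 5, 0.012, 0, 0.021, 0, 0.058, 0, 5, 0.011, 0.001, 0.022, 0, 0.057, 0, 5]
}}

```text
time: 12.15
tool_pos: [0.5901, -0.0665, 0.1223]
tcp_rot: [0.704, -0.066, 0.066, -0.704]
force: [1.0, 0.2, -1.3]
finger_gap: 0.0117
```

Request:
{"api": "step_arm", "payload": {
  "targets": [0, 0, 0, 0, 0, 0, 5, 0, 0, 0, 0, 0, 0, 5, 0, 0, 0, 0, 0, 0, 5, 0, 0, 0, 0, 0, 0, 5, 0, 0, 0, 0, 0, 0, 5]
}}

```text
time: 12.65
tool_pos: [0.5895, -0.0683, 0.1219]
tcp_rot: [0.704, -0.066, 0.066, -0.704]
force: [0.2, -0.2, -2.3]
finger_gap: 0.012
```

```bash
python3 - <<'E'
from plan import *
from pk import *
t=T(FX,[[-.0045,-.045,.08]])[0]; print(t, infix(r.get_obs()["tool_pos"]))
plan(t,FX[2],5,grip=5)
p,d=shot("scene","9"); p2,d2=shot("top","9")
cv2.imwrite("pics/z16.png",cv2.resize(p[170:270,260:370,::-1],None,fx=7,fy=6,interpolation=cv2.INTER_CUBIC))
cv2.imwrite("pics/z17.png",cv2.resize(p2[130:250,230:370,::-1],None,fx=5,fy=5,interpolation=cv2.INTER_CUBIC))
E
```

```text
[ 0.59079919 -0.06820437  0.08      ] [-0.00572242 -0.04534888  0.12193661]
t 12.65 p [ 0.5895 -0.0683  0.1219] az -0.1861 tilt [-1.e-04 -1.e-04 -1.e+00] F [ 0.2 -0.2 -2.3] gap 0.012 d [ 0.0013  0.0001 -0.0419] da 0.0011
[0.0, 0.008, 0.0, 0, -0.0, 0, 5, 0.0, 0.009, 0.0, 0, -0.0, 0, 5, 0.001, 0.008, 0.0, 0, -0.001, 0, 5, -0.0, 0.009, 0.0, 0, 0.0, 0, 5, 0.0, 0.008, 0.0, 0, -0.0, 0, 5]
```

View pics/z16.png

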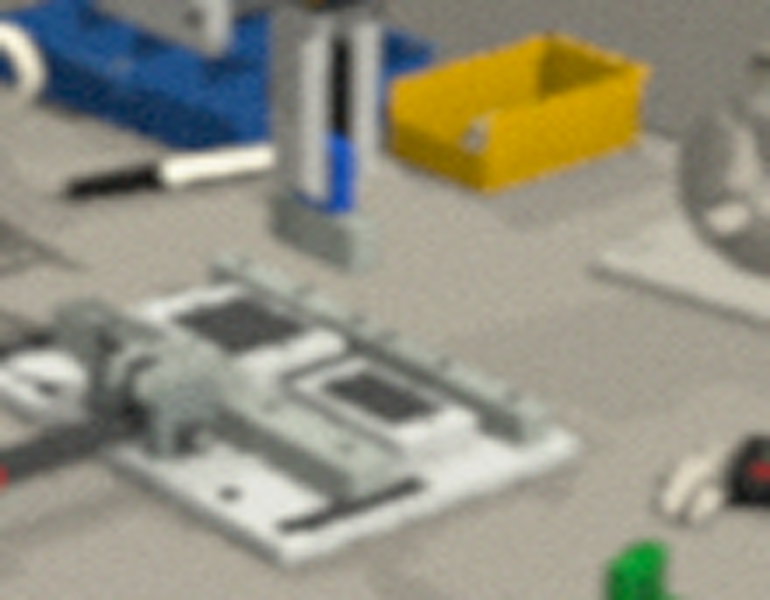

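View pics/z17.png

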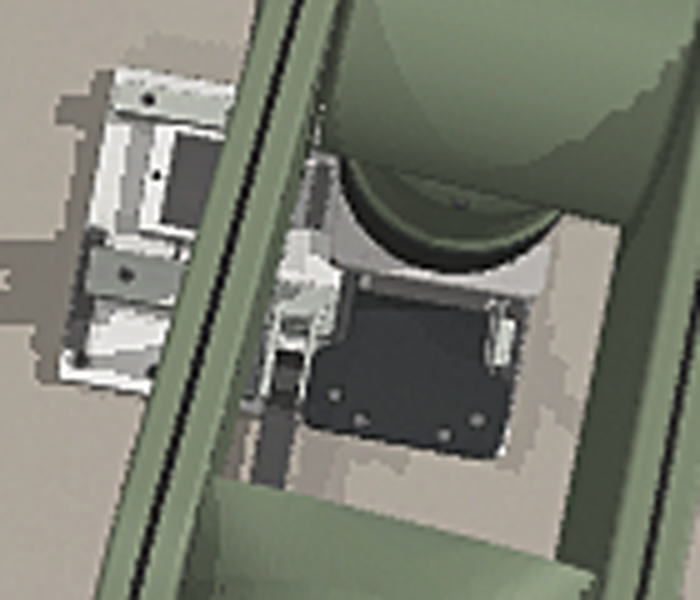

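```bash
cat > ov.py <<'E'
from pk import *
def overlay(tag,out,win,S,pk=None,dz=0,jx=-.014,fx=FX,extra=()):
    p=np.load(f"pics/scene{tag}_p.npy")[:,:,::-1]; u0,v0,u1,v1=win
    im=cv2.resize(p[v0:v1,u0:u1],None,fx=S,fy=S,interpolation=cv2.INTER_CUBIC)
    def poly(pts,c,closed=True):
        q=((proj("scene",pts)-[u0,v0]+.5)*S); cv2.polylines(im,[np.round(q).astype(np.int32)],closed,c,1,cv2.LINE_AA)
    rect=lambda x0,x1,y0,y1,z:T(fx,[[x0,y0,z],[x1,y0,z],[x1,y1,z],[x0,y1,z]])
    poly(rect(-.075,.075,-.105,.105,.012),(0,0,255))
    poly(rect(.05,.064,-.1,.1,.03),(0,255,0))
    poly(rect(jx-.022,jx,-.098,.098,.032),(255,0,0))
    for e in extra: poly(rect(*e),(255,0,255))
    if pk is not None:
        for hx,hy,z in((.007,.025,.003),(.007,.025,.026),(.006,.013,.025),(.006,.013,.059)):
            poly(T(pk,[[-hx,-hy,z+dz],[hx,-hy,z+dz],[hx,hy,z+dz],[-hx,hy,z+dz]]),(0,255,255))
    cv2.imwrite(out,im)
E
python3 - <<'E'
from ov import *
tp=np.array([.5895,-.0683]); 
overlay("9","pics/ov9.png",(265,170,360,268),8,pk=[tp[0],tp[1],-.186],dz=.1219-.0144)
E
```

```text
(no output)
```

View pics/ov9.png

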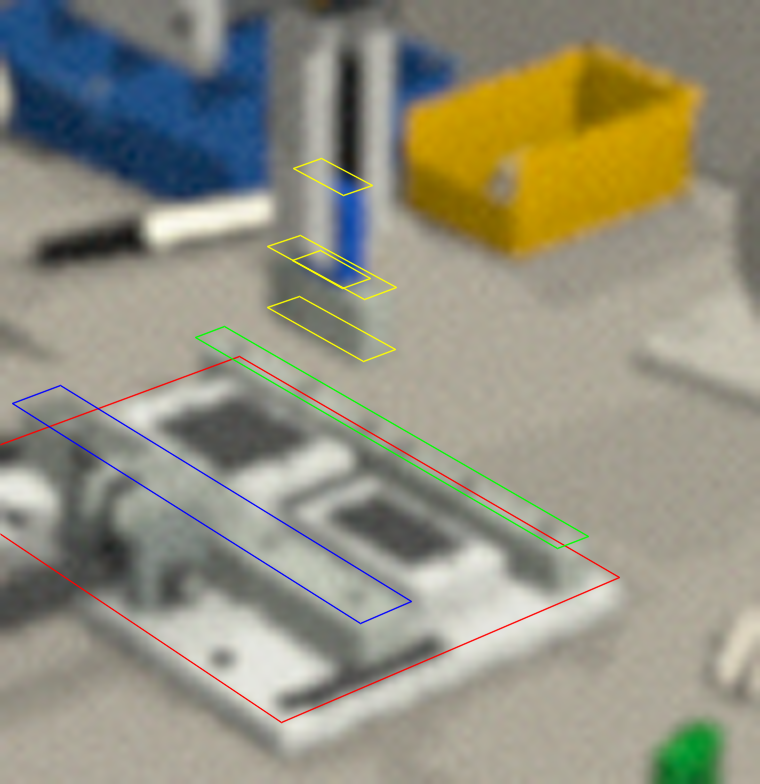

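```bash
python3 - <<'E'
from ov import *
overlay("9","pics/ov9a.png",(290,215,345,265),14)
overlay("9","pics/ov9b.png",(290,175,325,220),16,pk=[.5895,-.0683,-.186],dz=.1219-.0144)
E
```

View pics/ov9a.png

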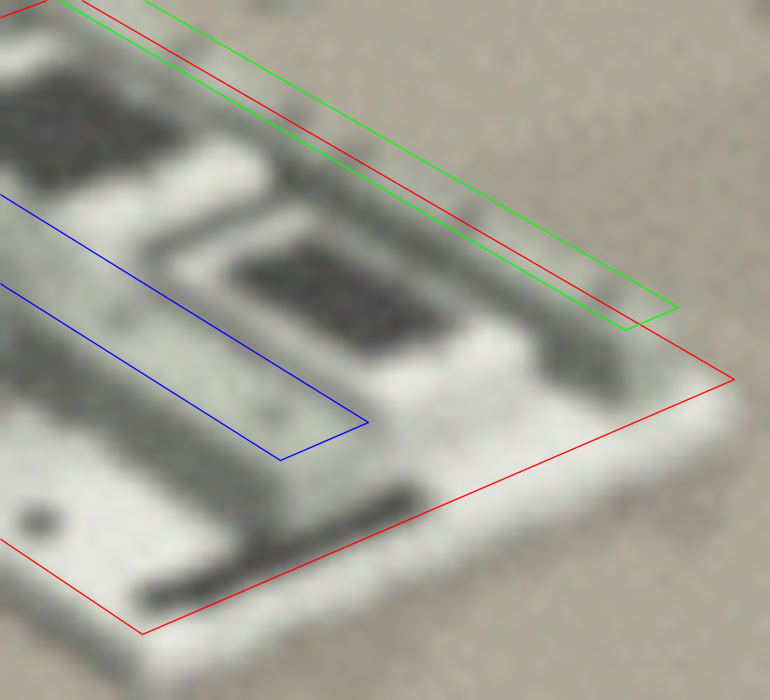

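View pics/ov9b.png

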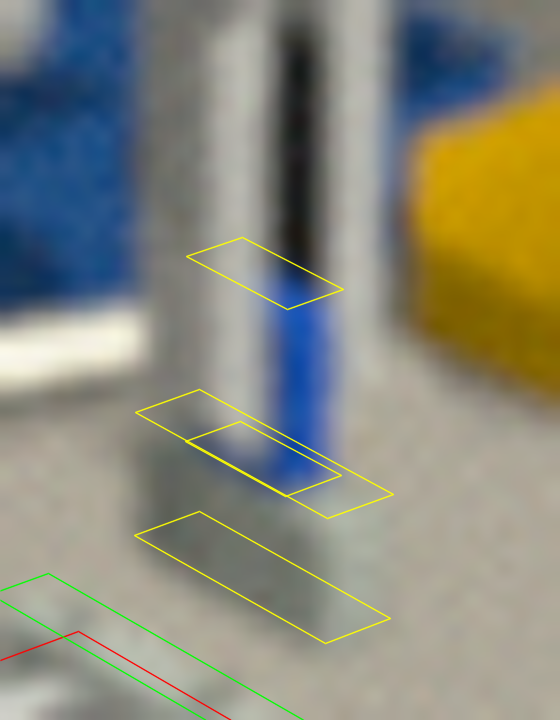

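The scene overlay fits both the fixture and the packer to within about 0.5 px. I'll lower to just above the jaw and look closely.

Request:
{"api": "step_arm", "payload": {
  "targets": [0.001, 0.015, 0, 0, 0, 0, 5, 0, 0.015, 0, 0, 0, 0, 5, 0, 0.015, 0, 0, 0, 0, 5, 0, 0.015, 0, 0, 0, 0, 5, 0, 0.01, 0, 0, 0, 0, 5]
}}

```text
time: 13.25
tool_pos: [0.5893, -0.0673, 0.0491]
tcp_rot: [-0.704, 0.067, -0.064, 0.704]
force: [0.5, -0.9, -2.5]
finger_gap: 0.0113
```

Request:
{"api": "step_arm", "payload": {
  "targets": [0, 0, 0, 0, 0, 0, 5, 0, 0, 0, 0, 0, 0, 5, 0, 0, 0, 0, 0, 0, 5, 0, 0, 0, 0, 0, 0, 5, 0, 0, 0, 0, 0, 0, 5]
}}

```text
time: 13.75
tool_pos: [0.5915, -0.0679, 0.0527]
tcp_rot: [0.704, -0.065, 0.066, -0.704]
force: [-1.1, 0.3, -1.5]
finger_gap: 0.0117
```

```bash
python3 - <<'E'
from ov import *
o=r.get_obs(); tp=np.array(o["tool_pos"]); M=R.from_quat(o["tcp_rot"]).as_matrix()
az=np.arctan2(M[1,0],M[0,0]); print(o["time"],infix(tp),tp,az,np.round(M[:,1],4),o["force"],o["finger_gap"])
shot("scene","10"); shot("top","10")
overlay("10","pics/ov10.png",(285,195,345,255),12,pk=[tp[0],tp[1],az],dz=tp[2]-.0144)
p=np.load("pics/scene10_p.npy")[:,:,::-1]; cv2.imwrite("pics/z18.png",cv2.resize(p[195:255,285:345],None,fx=12,fy=10,interpolation=cv2.INTER_CUBIC))
E
```

```text
13.75 [-0.00382452 -0.04454767  0.05270658] [ 0.59154635 -0.06788401  0.05270658] -0.18496947894359905 [ 1.6e-03 -4.0e-04 -1.0e+00] [-1.11781733  0.25068715 -1.45650721] 0.011680004634214272
```

View pics/ov10.png

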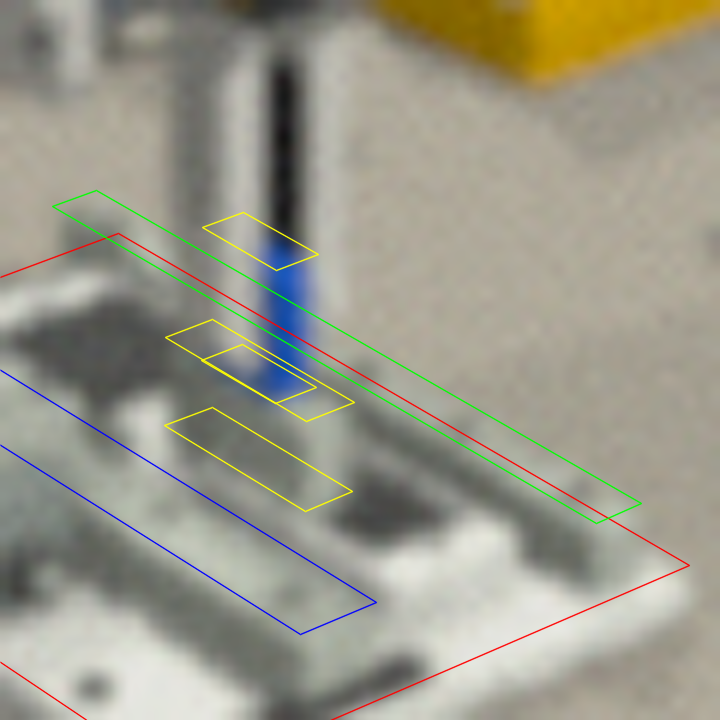

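View pics/z18.png

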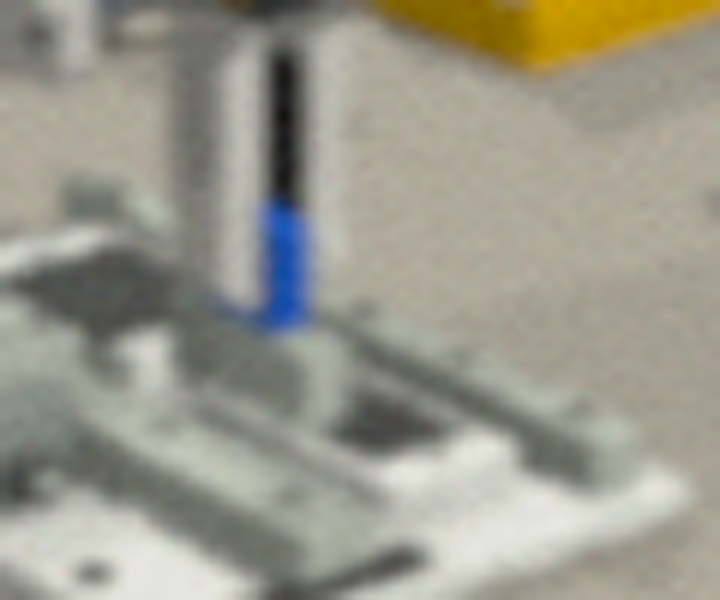

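Overlay and picture agree: the packer's underside is about 6 mm above the jaw top, in line with the gap. Lower slowly.

Request:
{"api": "step_arm", "payload": {
  "targets": [0, 0.002, 0, 0, 0, 0, 5, 0, 0.003, 0, 0, 0, 0, 5, 0, 0.003, 0, 0, 0, 0, 5, 0, 0.003, 0, 0, 0, 0, 5, 0, 0, 0, 0, 0, 0, 5]
}}

```text
time: 14.35
tool_pos: [0.5902, -0.0676, 0.04]
tcp_rot: [-0.704, 0.066, -0.065, 0.704]
force: [0.6, 0.9, -1.2]
finger_gap: 0.0116
```

Request:
{"api": "step_arm", "payload": {
  "targets": [0, 0, 0, 0, 0, 0, 5, 0, 0, 0, 0, 0, 0, 5, 0, 0.002, 0, 0, 0, 0, 5, 0, 0.002, 0, 0, 0, 0, 5, 0, 0, 0, 0, 0, 0, 5]
}}

```text
time: 14.85
tool_pos: [0.5905, -0.0676, 0.0364]
tcp_rot: [-0.704, 0.066, -0.065, 0.704]
force: [-0.6, 0.1, -1.0]
finger_gap: 0.0117
```

```bash
python3 - <<'E'
from ov import *
for i in range(1):
    o=r.get_obs(); tp=np.array(o["tool_pos"]); M=R.from_quat(o["tcp_rot"]).as_matrix()
az=np.arctan2(M[1,0],M[0,0]); print(o["time"],infix(tp),tp,az,np.round(M[:,1],4),o["force"],o["finger_gap"])
shot("scene","11")
overlay("11","pics/ov11.png",(285,195,345,255),12,pk=[tp[0],tp[1],az],dz=tp[2]-.0144)
E
```

```text
14.85 [-0.00487294 -0.04449602  0.03644408] [ 0.59052532 -0.06764039  0.03644408] -0.18499236504353225 [-8.e-04  1.e-04 -1.e+00] [-0.57807272  0.09904699 -1.04676896] 0.01170342380827046
```

View pics/ov11.png

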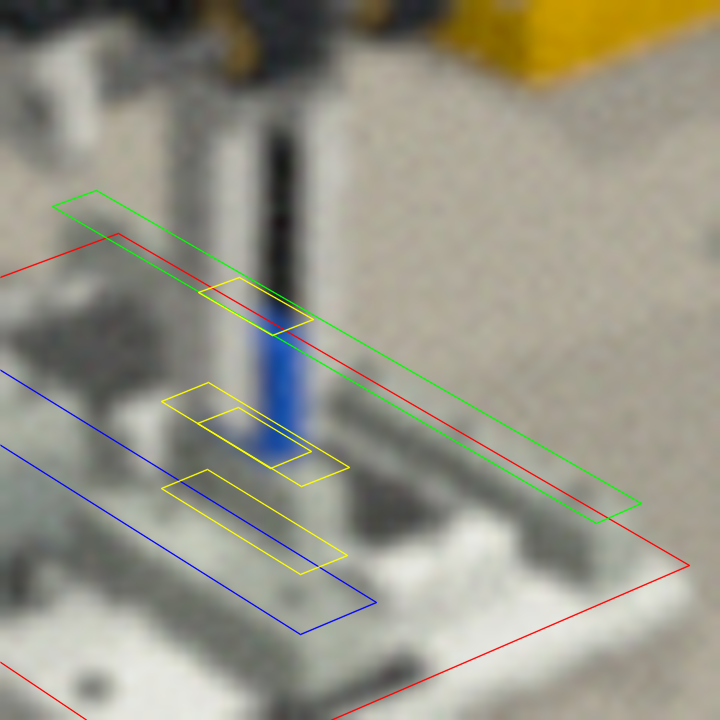

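The underside is at about 22 mm, below both the jaw and blank tops, with no contact. Continue to the bed.

Request:
{"api": "step_arm", "payload": {
  "targets": [0, 0.002, 0, 0, 0, 0, 5, 0, 0.002, 0, 0, 0, 0, 5, 0, 0.002, 0, 0, 0, 0, 5, 0, 0.001, 0, 0, 0, 0, 5, 0, 0, 0, 0, 0, 0, 5]
}}

```text
time: 15.4
tool_pos: [0.5907, -0.0677, 0.0295]
tcp_rot: [-0.704, 0.066, -0.065, 0.704]
force: [-0.4, 0.3, -1.6]
finger_gap: 0.0118
```

Request:
{"api": "step_arm", "payload": {
  "targets": [0, 0.001, 0, 0, 0, 0, 5, 0, 0.001, 0, 0, 0, 0, 5, 0, 0.001, 0, 0, 0, 0, 5, 0, 0, 0, 0, 0, 0, 5, 0, 0, 0, 0, 0, 0, 5]
}}

```text
time: 15.9
tool_pos: [0.5909, -0.0677, 0.0268]
tcp_rot: [-0.704, 0.065, -0.065, 0.704]
force: [-0.1, -0.1, -1.1]
finger_gap: 0.0116
```

Request:
{"api": "step_arm", "payload": {
  "targets": [0, 0.001, 0, 0, 0, 0, 5, 0, 0, 0, 0, 0, 0, 5, 0, 0.001, 0, 0, 0, 0, 5, 0, 0, 0, 0, 0, 0, 5, 0, 0, 0, 0, 0, 0, 5]
}}

```text
time: 16.4
tool_pos: [0.5911, -0.0678, 0.0264]
tcp_rot: [0.704, -0.065, 0.065, -0.704]
force: [-3.4, 0.1, 6.7]
finger_gap: 0.0111
```

Bed contact came at TCP z 26.4 mm, exactly as predicted from the grasp. I'll ease the downward pressing a little and start pushing toward the fence.

Request:
{"api": "step_arm", "payload": {
  "targets": [0, -0.001, 0, 0, 0, 0, 5, 0.001, 0, 0, 0, 0, 0, 5, 0.001, 0, 0, 0, 0, 0, 5, 0.001, 0, 0, 0, 0, 0, 5, 0.001, 0, 0, 0, 0, 0, 5]
}}

```text
time: 16.9
tool_pos: [0.5915, -0.0678, 0.0264]
tcp_rot: [-0.704, 0.068, -0.062, 0.704]
force: [-11.0, 1.1, 13.0]
finger_gap: 0.0116
```

```bash
cat > st.py <<'E'
from pk import *
o=r.get_obs(); tp=np.array(o["tool_pos"]); M=R.from_quat(o["tcp_rot"]).as_matrix()
F=np.array(o["force"]); c,s=np.cos(FX[2]),np.sin(FX[2])
print(round(o["time"],2),"fix",np.round(infix(tp)*1000,2),"az",round(np.arctan2(M[1,0],M[0,0]),4),"down",np.round(M[:,1],4),"F fix",np.round([c*F[0]+s*F[1],-s*F[0]+c*F[1],F[2]],2),"tq",np.round(o["torque"],2),"gap",round(o["finger_gap"],4))
E
python3 st.py
```

```text
16.9 fix [ -3.87 -44.48  26.4 ] az -0.1846 down [-0.0079  0.0013 -1.    ] F fix [-10.97  -0.94  12.98] tq [ 0.35  2.53 -0.03] gap 0.0116
```

It hardly moves in x and the bed force has grown. I'll take the bed load off first.

Request:
{"api": "step_arm", "payload": {
  "targets": [0, -0.001, 0, 0, 0, 0, 5, 0, 0, 0, 0, 0, 0, 5, 0, -0.0005, 0, 0, 0, 0, 5, 0, 0, 0, 0, 0, 0, 5, 0, 0, 0, 0, 0, 0, 5]
}}

```text
time: 17.4
tool_pos: [0.5948, -0.0685, 0.027]
tcp_rot: [-0.704, 0.065, -0.065, 0.704]
force: [-0.8, -0.4, -1.5]
finger_gap: 0.0114
```

```bash
python3 st.py
```

```text
17.4 fix [ -0.51 -44.51  26.97] az -0.185 down [-2.e-04  0.e+00 -1.e+00] F fix [-0.69 -0.51 -1.47] tq [-0.07  0.13 -0.01] gap 0.0114
```

Freed: the piece floats 0.6 mm above the bed and slides. Continue pushing.

Request:
{"api": "step_arm", "payload": {
  "targets": [0.001, 0, 0, 0, 0, 0, 5, 0.001, 0, 0, 0, 0, 0, 5, 0.001, 0, 0, 0, 0, 0, 5, 0.0005, 0, 0, 0, 0, 0, 5, 0, 0, 0, 0, 0, 0, 5]
}}

```text
time: 17.9
tool_pos: [0.5985, -0.0691, 0.0274]
tcp_rot: [0.704, -0.065, 0.065, -0.704]
force: [0.7, 0.0, -1.8]
finger_gap: 0.0116
```

```bash
python3 st.py; python3 - <<'E'
from ov import *
o=r.get_obs(); tp=np.array(o["tool_pos"])
shot("scene","12")
overlay("12","pics/ov12.png",(285,195,345,255),12,pk=[tp[0],tp[1],-.185],dz=tp[2]-.0144)
E
```

```text
17.9 fix [  3.2  -44.51  27.38] az -0.185 down [ 3.e-04 -0.e+00 -1.e+00] F fix [ 0.69  0.17 -1.82] tq [-0.06  0.12 -0.01] gap 0.0116
```

View pics/ov12.png

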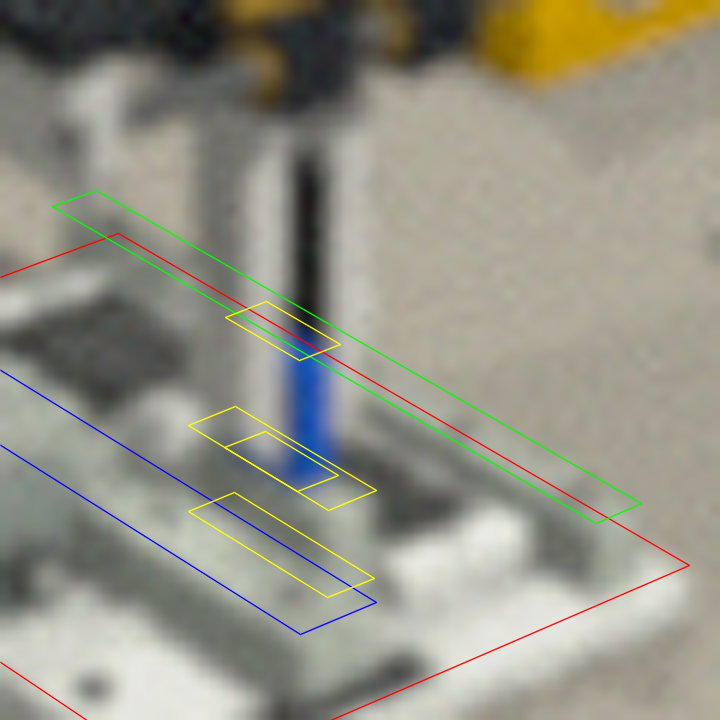

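Request:
{"api": "step_arm", "payload": {
  "targets": [0, 0.0004, 0, 0, 0, 0, 5, 0.0005, 0, 0, 0, 0, 0, 5, 0.0005, 0, 0, 0, 0, 0, 5, 0, 0, 0, 0, 0, 0, 5, 0, 0, 0, 0, 0, 0, 5]
}}

```text
time: 18.45
tool_pos: [0.5992, -0.0692, 0.0269]
tcp_rot: [-0.704, 0.065, -0.065, 0.704]
force: [-0.7, -0.1, -2.3]
finger_gap: 0.0119
```

```bash
python3 st.py
```

```text
18.45 fix [  3.97 -44.48  26.93] az -0.1849 down [-1.e-04  0.e+00 -1.e+00] F fix [-0.71 -0.24 -2.32] tq [-0.04  0.23  0.  ] gap 0.0119
```

Request:
{"api": "step_arm", "payload": {
  "targets": [0.0005, 0.0003, 0, 0, 0, 0, 5, 0.0005, 0, 0, 0, 0, 0, 5, 0, 0, 0, 0, 0, 0, 5, 0, 0, 0, 0, 0, 0, 5, 0, 0, 0, 0, 0, 0, 5]
}}

```text
time: 18.95
tool_pos: [0.6004, -0.0695, 0.0266]
tcp_rot: [0.704, -0.065, 0.065, -0.704]
force: [0.5, -0.9, -2.2]
finger_gap: 0.0118
```

```bash
python3 st.py
```

```text
18.95 fix [  5.17 -44.52  26.65] az -0.185 down [ 3.e-04 -1.e-04 -1.e+00] F fix [ 0.69 -0.83 -2.18] tq [-0.05  0.16  0.05] gap 0.0118
```

Request:
{"api": "step_arm", "payload": {
  "targets": [0.0005, 0, 0, 0, 0, 0, 5, 0.0005, 0, 0, 0, 0, 0, 5, 0, 0, 0, 0, 0, 0, 5, 0, 0, 0, 0, 0, 0, 5, 0, 0, 0, 0, 0, 0, 5]
}}

```text
time: 19.45
tool_pos: [0.6007, -0.0696, 0.0266]
tcp_rot: [-0.704, 0.066, -0.065, 0.704]
force: [-2.8, -0.0, -0.6]
finger_gap: 0.0118
```

```bash
python3 st.py
```

```text
19.45 fix [  5.51 -44.5   26.56] az -0.185 down [-1.e-03  2.e-04 -1.e+00] F fix [-2.74 -0.54 -0.65] tq [ 0.04  0.62 -0.02] gap 0.0118
```

Contact with the fence via the blank at x ≈ 5.5 mm. Now set the piece on the bed and build up the push.

Request:
{"api": "step_arm", "payload": {
  "targets": [0.0005, 0.0002, 0, 0, 0, 0, 5, 0.0005, 0, 0, 0, 0, 0, 5, 0, 0, 0, 0, 0, 0, 5, 0, 0, 0, 0, 0, 0, 5, 0, 0, 0, 0, 0, 0, 5]
}}

```text
time: 19.95
tool_pos: [0.6008, -0.0695, 0.0265]
tcp_rot: [-0.704, 0.066, -0.064, 0.704]
force: [-6.1, 1.3, 2.5]
finger_gap: 0.0116
```

```bash
python3 st.py
```

```text
19.95 fix [  5.61 -44.43  26.45] az -0.1849 down [-3.e-03  6.e-04 -1.e+00] F fix [-6.24  0.13  2.52] tq [ 0.17  1.3  -0.08] gap 0.0116
```

Request:
{"api": "step_arm", "payload": {
  "targets": [0.0005, 0, 0, 0, 0, 0, 5, 0.0005, 0, 0, 0, 0, 0, 5, 0, 0, 0, 0, 0, 0, 5, 0, 0, 0, 0, 0, 0, 5, 0, 0, 0, 0, 0, 0, 5]
}}

```text
time: 20.45
tool_pos: [0.6009, -0.0695, 0.0265]
tcp_rot: [-0.704, 0.067, -0.063, 0.704]
force: [-8.0, 2.0, 5.1]
finger_gap: 0.0115
```

```bash
python3 st.py;  python3 - <<'E'
from ov import *
o=r.get_obs(); tp=np.array(o["tool_pos"])
shot("scene","13"); shot("top","13")
bl=(.012,.05,-.08,-.01,.024)
overlay("13","pics/ov13.png",(285,195,345,255),12,pk=None,extra=[bl])
p=np.load("pics/scene13_p.npy")[:,:,::-1]; cv2.imwrite("pics/z19.png",cv2.resize(p[195:255,285:345],None,fx=12,fy=10,interpolation=cv2.INTER_CUBIC))
p=np.load("pics/top13_p.npy")[:,:,::-1]; cv2.imwrite("pics/z20.png",cv2.resize(p[130:250,230:370],None,fx=5,fy=5,interpolation=cv2.INTER_CUBIC))
E
```

```text
20.45 fix [  5.66 -44.46  26.47] az -0.1849 down [-0.0051  0.001  -1.    ] F fix [-8.27  0.46  5.05] tq [ 0.19  1.67 -0.01] gap 0.0115
```

View pics/ov13.png

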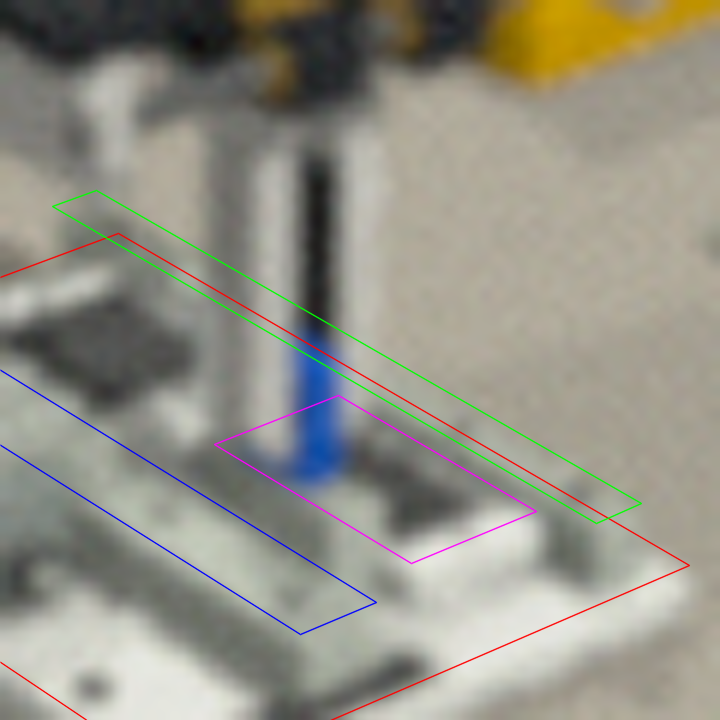

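View pics/z19.png

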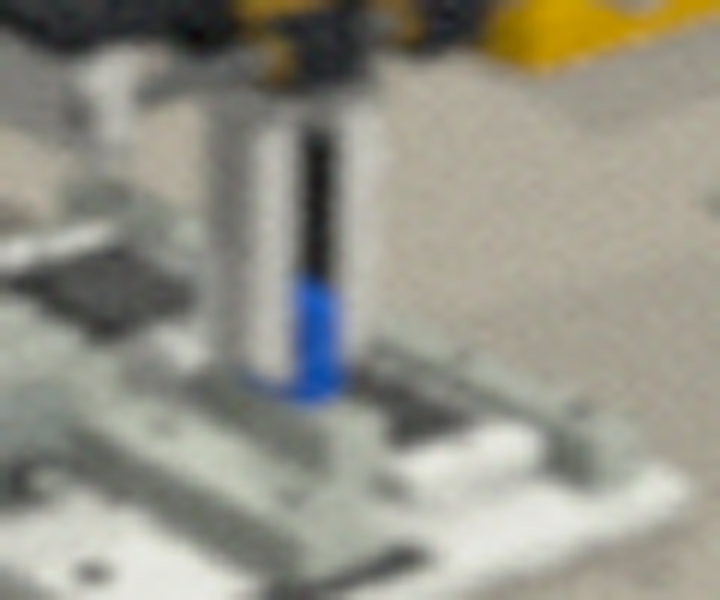

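View pics/z20.png

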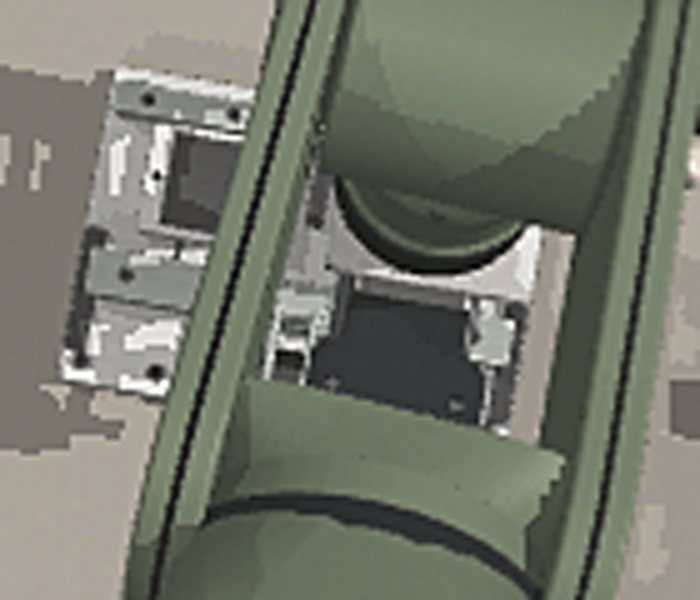

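Seen from the scene camera, the blank's right rear corner is up against the fence. Some of the 8 N may be bed friction, because Fz is 5 N. I'll relieve the downward load a little and re-trim the push.

Request:
{"api": "step_arm", "payload": {
  "targets": [0, -0.0004, 0, 0, 0, 0, 5, 0.0005, 0, 0, 0, 0, 0, 5, 0, 0, 0, 0, 0, 0, 5, 0, 0, 0, 0, 0, 0, 5, 0, 0, 0, 0, 0, 0, 5]
}}

```text
time: 21.05
tool_pos: [0.6009, -0.0695, 0.0265]
tcp_rot: [-0.704, 0.067, -0.063, 0.704]
force: [-7.7, 0.8, 5.1]
finger_gap: 0.0115
```

```bash
python3 st.py
```

```text
21.05 fix [  5.68 -44.43  26.48] az -0.1848 down [-0.0061  0.0012 -1.    ] F fix [-7.7  -0.65  5.13] tq [0.19 1.75 0.01] gap 0.0115
```

Request:
{"api": "step_arm", "payload": {
  "targets": [0, -0.0003, 0, 0, 0, -0.005, 5, 0.0005, 0, 0, 0, 0, 0, 5, 0, 0, 0, 0, 0, 0, 5, 0, 0, 0, 0, 0, 0, 5, 0, 0, 0, 0, 0, 0, 5]
}}

```text
time: 21.55
tool_pos: [0.6009, -0.0695, 0.0265]
tcp_rot: [-0.704, 0.066, -0.064, 0.704]
force: [-7.6, 0.8, 4.1]
finger_gap: 0.0117
```

```bash
python3 st.py
```

```text
21.55 fix [  5.68 -44.43  26.49] az -0.1848 down [-2.1e-03  4.0e-04 -1.0e+00] F fix [-7.58 -0.56  4.06] tq [0.19 1.83 0.03] gap 0.0117
```

Request:
{"api": "step_arm", "payload": {
  "targets": [0, -0.0005, 0, 0, 0, -0.002, 5, 0.0005, 0, 0, 0, 0, 0, 5, 0, 0, 0, 0, 0, 0, 5, 0, 0, 0, 0, 0, 0, 5, 0, 0, 0, 0, 0, 0, 5]
}}

```text
time: 22.05
tool_pos: [0.6009, -0.0695, 0.0265]
tcp_rot: [-0.704, 0.066, -0.065, 0.704]
force: [-8.1, 0.9, 3.2]
finger_gap: 0.0114
```

```bash
python3 st.py
```

```text
22.05 fix [  5.65 -44.44  26.46] az -0.1848 down [-1.2e-03  2.0e-04 -1.0e+00] F fix [-8.09 -0.56  3.22] tq [ 0.13  1.91 -0.07] gap 0.0114
```

Request:
{"api": "step_arm", "payload": {
  "targets": [0.0005, -0.0003, 0, 0, 0, -0.001, 5, 0.0005, 0, 0, 0, 0, 0, 5, 0, 0, 0, 0, 0, 0, 5, 0, 0, 0, 0, 0, 0, 5, 0, 0, 0, 0, 0, 0, 5]
}}

```text
time: 22.55
tool_pos: [0.6009, -0.0695, 0.0265]
tcp_rot: [-0.704, 0.066, -0.064, 0.704]
force: [-9.8, 0.3, 2.8]
finger_gap: 0.0117
```

```bash
python3 st.py
```

```text
22.55 fix [  5.71 -44.41  26.48] az -0.1847 down [-2.2e-03  5.0e-04 -1.0e+00] F fix [-9.66 -1.5   2.84] tq [ 0.24  2.17 -0.03] gap 0.0117
```

Request:
{"api": "step_arm", "payload": {
  "targets": [0.0005, 0, 0, 0, 0, -0.001, 5, 0, 0, 0, 0, 0, 0, 5, 0, 0, 0, 0, 0, 0, 5, 0, 0, 0, 0, 0, 0, 5, 0, 0, 0, 0, 0, 0, 5]
}}

```text
time: 23.05
tool_pos: [0.601, -0.0695, 0.0265]
tcp_rot: [-0.704, 0.066, -0.064, 0.704]
force: [-10.8, 1.2, 3.9]
finger_gap: 0.0116
```

```bash
python3 st.py; python3 - <<'E'
from ov import *
# average several scene pictures for noise
ps=[];ds=[]
for i in range(6):
    p,d=r.camera("scene"); ps.append(p.astype(float)); ds.append(np.where(d>0,d,np.nan))
p=np.mean(ps,0).astype(np.uint8); np.save("pics/sceneA_p.npy",p); d=np.nanmedian(ds,0); np.save("pics/sceneA_d.npy",d)
cv2.imwrite("pics/z21.png",cv2.resize(p[205:255,295:345,::-1],None,fx=14,fy=11,interpolation=cv2.INTER_CUBIC))
cv2.imwrite("pics/z22.png",cv2.resize(p[190:300,220:360,::-1],None,fx=5.5,fy=5.4,interpolation=cv2.INTER_CUBIC))
E
python3 st.py
```

```text
23.05 fix [  5.73 -44.41  26.49] az -0.1847 down [-2.3e-03  5.0e-04 -1.0e+00] F fix [-10.81  -0.8    3.92] tq [ 0.21  2.39 -0.09] gap 0.0116
23.35 fix [  5.71 -44.41  26.46] az -0.1847 down [-2.3e-03  4.0e-04 -1.0e+00] F fix [-11.3   -0.75   4.52] tq [ 0.3   2.38 -0.03] gap 0.0114
```

View pics/z21.png

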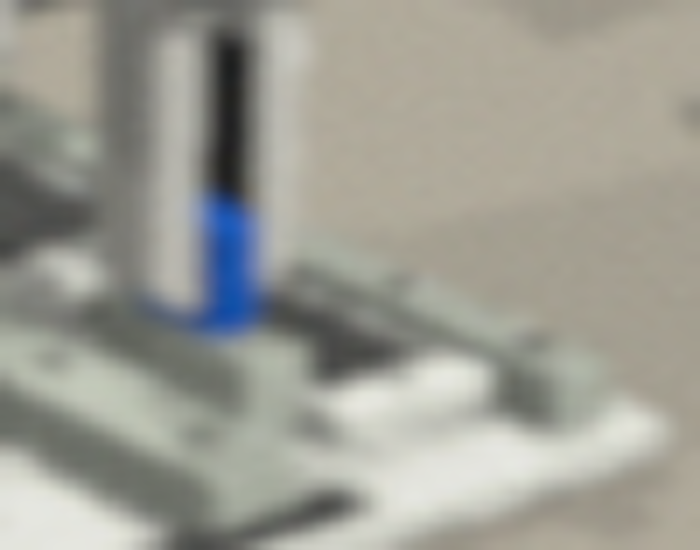

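View pics/z22.png

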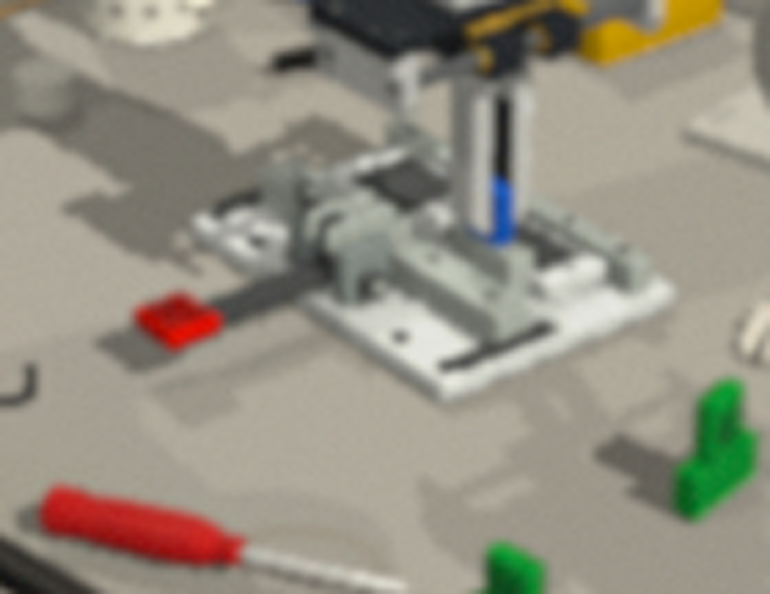

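Pad latched down at zoom (175,320), jaw open, packer upright in the gap, and the blank's visible rear corner on the fence. The push is steady at about 11 N, so I'm handing in.

```bash
python3 -c "
from plant import r
print(r.finish_job())"; python3 st.py
```

```text
the job is handed in; nothing more can be done
None
the job is handed in; nothing more can be done
```

The job is done and handed in at about 23 s of the 64 s allowed. The arm is still gripping the packing piece and pressing the narrow blank against the fence. One thing could not be confirmed: I saw only the right rear corner of that blank against the fence, because the gripper hid the left one.

**What I did:**
- **Lever:** I pressed the red pad until the force fell away at the click. It stayed down by itself, with the jaw open to about -14 mm.
- **Packing piece:** I gripped the blue-tabbed piece by its tab and lowered it upright into the roughly 19 mm gap before the narrow blank (the -y station, y ≈ -44.5 mm). I felt it touch the bed.
- **Push:** I pushed the blank back to the fence and held it there.

**Last checks:**
- **Position:** the piece is at its bed-contact height and upright to within about 0.15°.
- **Force:** it pushes toward the fence with about 11 N and is steady. Up to roughly 3–4 N of that may be friction on the bed, because about 4.5 N presses downward.
- **Lever and bystanders:** the lever was still latched in the last picture, and I moved nothing else on the desk.
- **Flushness:** that the whole rear edge is flush is inferred from the centred push, the stiff rise in force and no twisting on the tool.

**What disagreed:**
- **Fingertips:** they sit about 18 mm behind the reported tool point, not 8 mm ahead of it. I worked from camera and contact measurements instead.
- **First push:** it stuck on the bed from too much downward load (about 13 N), so I eased it off.
- **Stop point:** the blank stopped about 0.7 mm further than I calculated, within calibration error.

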